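# Hang the headband to dry and present the shell jar

## Robot

A 7-joint arm with a two-finger parallel gripper is mounted at the origin on the work surface. World frame = base frame: x ahead of the robot, y to its left, z up, the work surface at z = 0. Lengths are in m, angles in rad, forces in N, time in s.
With the tool pointing down it reaches from about 0.35 to 0.9 m from the base axis. Payload 7.2 kg.
Tool frame: the origin (TCP) lies at the very end of the fingers, on their centre line; the grasp point (between the pads) lies 19 mm behind it; z points along the fingers, x is the direction in which the jaws open and shut, and the axes are right-handed (so a half turn about z gives the same grasp; the last joint's range is limited). The gripper opens to 88 mm and grips with 3 to 60 N. Pads are 20 mm wide; open, the fingers measure 115 mm over their backs; the gripper's body (75 mm by 178 mm) begins 61 mm behind the grasp point.
Start: joints at [-1.389, 0.411, -0.013, 1.596, 0.006, 1.134, -0.082], TCP at [0.155, 0.606, 0.223] pointing down, gripper open.
Joint ranges: [-2.95, 2.95], [-0.29, 1.99], [-1.47, 1.44], [0.14, 2.54], [-1.03, 4.17], [0.13, 1.85], [-2.86, 2.86]. Speed limits (rad/s): [2.39, 2.39, 3.01, 3.01, 3.14, 3.14, 3.14].

## Interface

Orientations are given as a unit quaternion [w, x, y, z].
In Python, from plant import robot, viewer, spotter gives the robot as it stands. The module is installed in compiled form; this text tells all that it offers.
- The arm moves only by the tool carry_out, never from a script. Its argument "rows" is a list of rows, each an object of numbers: "claw": the opening, from -1 (shut) to 1 (fully open); "tx", "ty", "tz": the shift along the tool's x, y, z in units of 20 cm (1.0 is 20 cm); "rx", "ry", "rz": the turn, a rotation vector about the tool's x, y, z in units of 90 degrees (1.0 is 90 degrees). In form: [{"claw": .., "tx": .., "ty": .., "tz": .., "rx": .., "ry": .., "rz": ..}, ...]. A call has 1 to 10 rows; each row shifts and turns the commanded pose from where the row before left it, along the tool's axes as they then stand; what a row does not reach is not made up. A row lasts 1/12 s, in which the tool goes at most 41.7 mm and 7.16 degrees, less where a joint would pass 70% of its speed; a pose out of reach is approached as far as the arm can. A call with a number of a shift or a turn outside -1 to 1 is refused whole. A call with a gripper value outside its range is refused whole. The fingers move at their own pace and stop on an object; the grip force is fixed at half the most. Time passes only in rows, so rows that do not move let the fingers close. It gives the time, the measured TCP pose, the force and the opening at its end, in the units of the state.
- robot.observe(): the state, without advancing time (a new reading comes with each control period).
- viewer.capture(name): name is "scene" or "top"; returns the picture (420x560x3 uint8, blue, green, red); there is no depth.
- viewer.calibration(name): a dict with "K" (3x3 intrinsics, pixels), "cam_to_world" (4x4, takes a point from camera to world coordinates). Camera axes: x right, y down, z forward; pixel columns grow to the right and rows downward; lengths in m; the calibration is good to about 2 mm. A picture is of the moment at which its call begins. calibration takes no time and is no camera call.
- robot.finish_job(): hands the job in, once; it reports no verdict.
Trained networks look in the newest picture that a camera, given by its name, has taken for a name from the list of things; names that differ only in an ending like _2 or _b are one class to them, and where a whole thing is asked for, a point or a joint stands for the part that bears it (a point fixed in the world has none). Each returns a list of dicts, best first, with "score" (0 to 1); they miss things now and then, are a little off and sometimes report something else, mostly with a low value. They report only what shows in the picture. A call takes as long as a camera call. They do not tell look-alikes from the thing itself.
- spotter.look_for(camera, query): "point" ([column, row] in pixels, amid what is visible of it).
- spotter.spot_point(camera, query): "point" ([column, row] in pixels: a listed point, or the origin of a listed thing).
The state is a dict: "t": time; "qpos": joint angles; "qd": joint speeds; "joint_torque": joint torques, N m; "tool_pos": TCP position; "ee_rot": TCP orientation; "ft_force": force on the tool from outside, world axes, zero at the start; "ft_torque": the same for the moment, N m; "gripper_width": finger opening in m.
Only numpy, scipy, OpenCV 4.12 (cv2) and the standard library are available. Lean on these libraries where they do the work, as an engineer would, in place of code of your own. Each camera call takes 0.05 s, during which the arm holds its last target.

## Task

Set up this decorating place for the next person: hang the wooden headband astride the drying bar, one leg on each side, and let go of it so that it hangs at rest. Then grip the carousel's handle, turn the carousel until the jar with the sea shell on its lid stands right at the base's pointer, and finish while still gripping the handle there, holding the turntable still. Leave the other things on the table where they are.

Things in the scene. Friction and masses are not known exactly. Their poses are not given: they have to be found in the camera images.
- headband: Loose wooden headband (inverted U), about 70 g, standing on its two leg ends: 114 mm wide along its x, band 30 mm wide along its y and 5 mm thick, arch top 115 mm above its origin (midway between the leg ends, at the bottom; z up). On the crown stands a plaque to grip it by.
- plaque (a point): Centre of the headband's plaque, 131 mm above the headband's origin. The plaque is 14 mm thick along the headband's y (close on this), 40 mm long along x, 115 to 144 mm above the origin, rounded to 28 mm long at the top.
- crown (a point): Middle of the underside of the headband's arch, 110 mm above the headband's origin: it rests on the bar when the headband hangs.
- rail: Drying bar, fixed to the table: a round horizontal steel bar 16 mm thick along its own y, 260 mm long, on a post at each end. Bar centre 130 mm above the table, bar top 138 mm. Origin: on the table under the middle of the bar.
- carousel_base: Fixed base of the carousel, 180 mm across, origin on the table on the turning axis; a flat arrow-shaped pointer, 12 mm high, sticks out along its -x to 167 mm from the axis. On it turns a plywood deck, 216 mm across, top 35 mm above the table, with five greyish clear jars with steel lids fixed 75 mm from the axis, lid tops 102 to 122 mm above the table.
- carousel (a joint): Turn of the carousel, rad, counter-clockwise from above; 0 (or any whole turn) when the shell jar is exactly at the pointer. Turns endlessly either way, has slight friction (about 0.06 N m) and stays where it is left.
- handle (a point): Centre of the carousel's handle: a wooden bar on a 20 mm column on the turning axis, 60 mm long, 14 mm thick, 30 mm high, spanning 185 to 215 mm above the table (this point 200 mm). It turns with the deck; its long side lies along the line from the axis to the shell jar.
- shell_jar (a point): Middle of the lid of the shell jar: the only jar with a pointed sea shell standing on its lid (shell 50 mm across and 50 mm tall, top 162 mm above the table). This point is 75 mm from the axis, 112 mm above the table, and turns with the deck; jar 52 mm across.
- front (a point): Fixed point in line with the pointer, 75 mm from the axis and 112 mm above the table: where point shell_jar must come.
- bottle: Bystander: clear glass bottle, 64 mm across, 190 mm high. Origin under its middle.
- twine: Bystander: ball-like cop of twine, 84 mm across, 70 mm high. Origin under its middle.
- shell_tub: Bystander: clear open tub of shells, 130 x 110 x 75 mm. Origin under its middle.
- dish: Bystander: white dish, 80 mm across, 30 mm high. Origin under its middle.
- scissors: Bystander: scissors lying flat, about 190 mm long, 15 mm high. Origin at the pivot.
- glue_gun: Bystander: cordless glue gun lying on its side, about 165 x 110 x 36 mm. Origin under the barrel's middle.
Not all that is in view belongs to the job. Leave any red look-alike of the headband alone.

How it is judged:
On the way, in this order (a step that is already met when the one before it is completed fails the run):
1. the headband hangs on the bar, let go and at rest (x of crown in the frame of rail between -0.03 and 0.03 m and y of crown in the frame of rail between -0.105 and 0.105 m and z of crown in the frame of rail between 0.128 and 0.152 m and angle between headband's own z axis and vertical below 0.4 rad and angle between the y axis of headband and the y axis of rail, either way round below 0.45 rad and contact force between headband and rail above 0.15 N and contact force between headband and the fingers below 0.05 N and linear speed of headband below 0.05 m/s), for 0.3 s.
2. the handle is gripped with the shell jar at the pointer (horizontal distance between shell_jar and front below 0.012 m and distance between the grasp point and handle below 0.035 m and contact force between the fingers and carousel_base above 2 N), for 0.2 s.
At the end, for the whole second after the job is handed in: Headband hangs on the bar, let go, at rest, crown on it (30 mm across, 105 mm along from its middle), lean under 0.4 rad, square within 0.45 rad. Shell jar within 12 mm of the pointer's line, carousel still (0.05 rad/s), handle held (grasp point within 35 mm, over 2 N) (all of step 1 and all of step 2 and velocity of joint carousel between -0.05 and 0.05 rad/s); the arm keeps its last pose, push and grip.
It fails at once if a bystander was moved by more than 30 mm (distance of any of bottle, twine, shell_tub, dish, scissors, glue_gun from where it was at the start of the episode above 0.03 m).
It also fails if it takes over 67 s, if anything falls off the work surface, if the arm or the gripper's body presses on something with over 40 N, if the wrist force passes 120 N, or if a joint passes its speed limit or range.

## Working session

There is one attempt and no reset: what is moved stays moved. The work goes in short steps, Python scripts to look and compute and a tool call to move; the robot and the scene stay as the last step left them, time stands still between calls to the robot, and variables do not carry over. Pictures are saved under pics/ and viewed, and the job is handed in when it is done.

Besides the shell and the picture viewer there is one more tool, called after ">>>" as name([rows], argument=value, ...), one row to a line, values as JSON. carry_out: Moves the arm, as the interface text tells. Shifts and turns lie within -1 to 1; 1 stands for 20 cm of shift or 90 degrees of turn. Its arguments: {"type":"object","properties":{"rows":{"type":"array","items":{"type":"object","properties":{"claw":{"type":"number"},"tx":{"type":"number","minimum":-1,"maximum":1},"ty":{"type":"number","minimum":-1,"maximum":1},"tz":{"type":"number","minimum":-1,"maximum":1},"rx":{"type":"number","minimum":-1,"maximum":1},"ry":{"type":"number","minimum":-1,"maximum":1},"rz":{"type":"number","minimum":-1,"maximum":1}}}}},"required":["rows"]}

```bash
mkdir -p pics; ls
cat > h.py <<'E'
import numpy as np, cv2
from plant import robot, viewer, spotter
def ray(cam,p):
    c=viewer.calibration(cam);K=np.array(c["K"]);T=np.array(c["cam_to_world"])
    d=T[:3,:3]@np.linalg.inv(K)@np.array([p[0],p[1],1.]);return T[:3,3],d
def atz(cam,p,z):
    o,d=ray(cam,p);return o+d*(z-o[2])/d[2]
def tri(p1,p2):
    o1,d1=ray("scene",p1);o2,d2=ray("top",p2)
    d1/=np.linalg.norm(d1);d2/=np.linalg.norm(d2)
    s=np.linalg.lstsq(np.c_[d1,-d2],o2-o1,rcond=None)[0]
    a=o1+s[0]*d1;b=o2+s[1]*d2;return (a+b)/2,np.linalg.norm(a-b)
def proj(cam,X):
    c=viewer.calibration(cam);K=np.array(c["K"]);T=np.linalg.inv(np.array(c["cam_to_world"]))
    p=K@(T[:3,:3]@np.array(X)+T[:3,3]);return p[:2]/p[2]
E
python3 - <<'E'
from h import *
for c in("scene","top"):
    cv2.imwrite(f"pics/{c}0.png",viewer.capture(c)); cal=viewer.calibration(c);print(c,np.round(cal["cam_to_world"],3).tolist(),np.round(cal["K"],1).tolist())
    for q in("headband","rail","carousel_base","plaque","crown","handle","shell_jar","front"):
        print(q,[(np.round(r["point"],1).tolist(),round(r["score"],2)) for r in spotter.spot_point(c,q)][:3])
print(robot.observe())
E
```

```text
pics
scene [[-0.385, 0.757, -0.529, 1.238], [0.923, 0.308, -0.231, 0.279], [-0.012, -0.577, -0.817, 1.198], [0.0, 0.0, 0.0, 1.0]] [[541.3, 0.0, 281.7], [0.0, 541.3, 215.2], [0.0, 0.0, 1.0]]
headband [([285.7, 219.9], 0.88), ([269.3, 177.7], 0.59)]
rail []
carousel_base []
plaque [([270.3, 149.9], 0.97), ([284.3, 194.4], 0.6)]
crown [([288.4, 199.7], 0.83), ([269.6, 154.9], 0.68), ([419.7, 236.6], 0.67)]
handle [([427.1, 237.2], 0.8)]
shell_jar [([458.2, 262.3], 0.55)]
front [([419.5, 235.8], 0.7)]
top [[-0.004, -0.989, 0.15, 0.335], [-1.0, 0.002, -0.013, -0.006], [0.013, -0.15, -0.989, 1.498], [0.0, 0.0, 0.0, 1.0]] [[495.0, 0.0, 277.5], [0.0, 495.0, 207.1], [0.0, 0.0, 1.0]]
headband [([319.1, 276.0], 0.89), ([281.8, 233.4], 0.64)]
rail [([355.8, 202.1], 0.83)]
carousel_base [([162.9, 215.7], 0.81), ([129.7, 221.8], 0.54)]
plaque [([281.4, 228.8], 0.92), ([317.0, 270.9], 0.67)]
crown [([280.0, 228.4], 0.63), ([315.4, 277.2], 0.63)]
handle [([148.7, 211.0], 0.67)]
shell_jar [([127.1, 219.0], 0.59)]
front [([159.7, 239.3], 0.67)]
{'t': 0.9, 'qpos': array([-1.38918028,  0.41106856, -0.01272866,  1.59620805,  0.00559854,
        1.13429985, -0.08221608]), 'qd': array([-4.49032241e-05,  3.67202962e-04,  8.61454353e-04, -4.16036849e-04,
       -6.18690094e-04,  1.30303595e-03, -1.03425646e-03]), 'joint_torque': array([-1.33119806e-04, -5.87717915e+01,  6.40452281e-01, -2.91387641e+01,
       -5.38710295e-02,  1.05499069e-02,  4.18899970e-05]), 'tool_pos': array([0.15451009, 0.60560014, 0.22266964]), 'ee_rot': array([-2.21154353e-05,  7.89685812e-01,  6.13511465e-01,  1.49309993e-05]), 'ft_force': array([-0.46414077, -0.33543512,  0.44895696]), 'ft_torque': array([0.01389384, 0.04367679, 0.04790918]), 'gripper_width': 0.08796753207354167}
```

View pics/scene0.png

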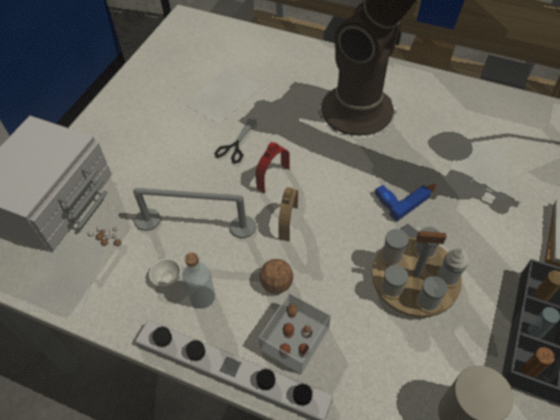

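View pics/top0.png

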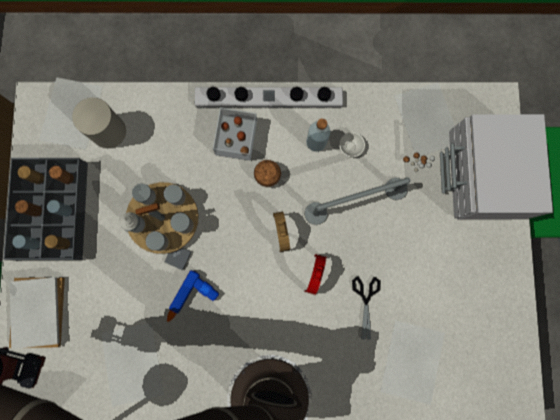

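The wooden headband is at top (285,230) / scene (288,213). The red look-alike, at top (317,272) / scene (272,165), is to be left alone. I'll enlarge both, plus the carousel.

Run:
```python
import cv2,numpy as np
t=cv2.imread("pics/top0.png");s=cv2.imread("pics/scene0.png")
def crop(i,x,y,w,h,k):return cv2.resize(i[y:y+h,x:x+w],None,fx=k,fy=k,interpolation=cv2.INTER_CUBIC)
cv2.imwrite("pics/c1.png",np.hstack([crop(t,110,170,110,110,3.6363),crop(s,360,210,110,110,3.6363)]))
cv2.imwrite("pics/c2.png",np.hstack([crop(t,260,170,160,130,2.5),crop(s,130,130,160,130,2.5)]))
cv2.imwrite("pics/c3.png",np.hstack([crop(t,265,200,40,60,9),crop(s,265,180,40,60,9)]))
```

```text
(no output)
```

View pics/c1.png

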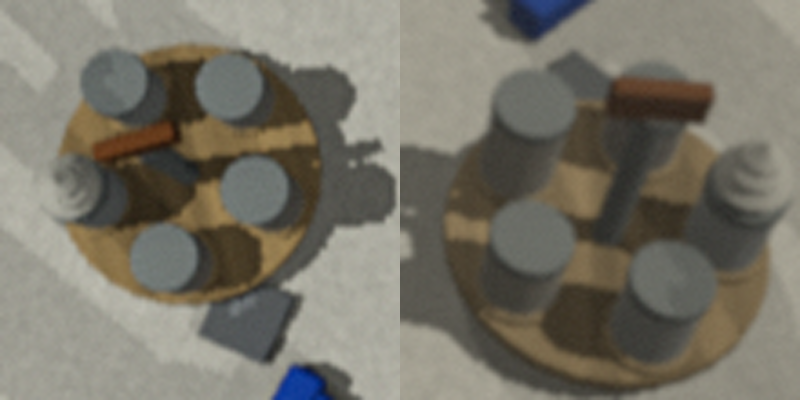

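View pics/c2.png

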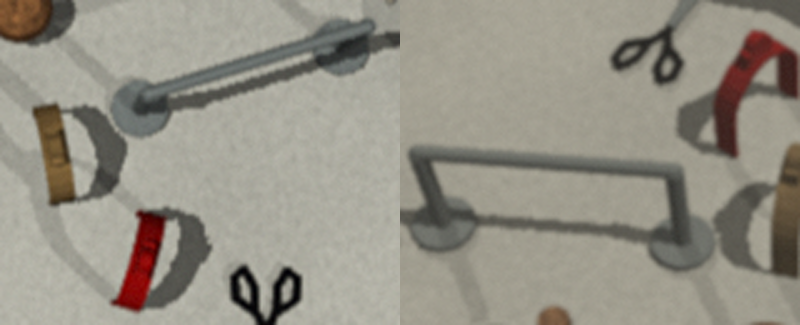

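View pics/c3.png

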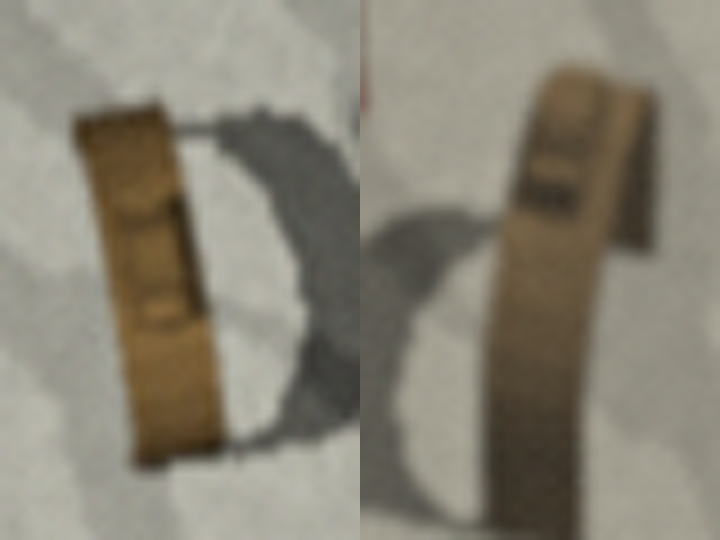

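```bash
python3 - <<'E'
from h import *
k=400/110
# deck rim points from the enlarged crops
top=[(200,43),(270,75),(310,125),(322,165),(305,235),(255,290),(170,300),(110,275),(62,140),(90,75)]
P=np.array([atz("top",(110+a/k,170+b/k),.035)[:2] for a,b in top])
from scipy.optimize import least_squares
f=least_squares(lambda c:np.hypot(*(P-c[:2]).T)-c[2],[.35,.35,.1],loss='soft_l1',f_scale=.003);print(f.x,f.fun.round(4))
C=f.x[:2]
sc=[(450,210),(470,300),(530,350),(630,382),(720,350),(765,270),(700,120),(570,100)]
P2=np.array([atz("scene",(360+(a-400)/k if a>=400 else 0,210+b/k),.035)[:2] for a,b in sc])
f2=least_squares(lambda c:np.hypot(*(P2-c[:2]).T)-c[2],[.35,.35,.1],loss='soft_l1',f_scale=.003);print(f2.x,f2.fun.round(4))
for a,b in [(200,335),(270,360),(300,290),(235,290)]:
    q=atz("top",(110+a/k,170+b/k),.012)[:2]-C;print("ptr",q.round(3),np.hypot(*q),np.degrees(np.arctan2(q[1],q[0])))
for n,a,b,z in [("h1",97,153,.215),("h2",177,128,.215),("hc",137,140,.215),("shelltip",78,175,.162)]:
    q=atz("top",(110+a/k,170+b/k),z)[:2]-C;print(n,q.round(3),np.hypot(*q),np.degrees(np.arctan2(q[1],q[0])))
for n,a,b,z in [("h1",610,90,.215),("h2",713,95,.215),("hc",662,90,.215),("shelltip",762,145,.162)]:
    q=atz("scene",(360+(a-400)/k,210+b/k),z)[:2]-C;print("s",n,q.round(3),np.hypot(*q),np.degrees(np.arctan2(q[1],q[0])))
E
python3 - <<'E'
import cv2
t=cv2.imread("pics/top0.png");s=cv2.imread("pics/scene0.png")
cv2.imwrite("pics/c4.png",cv2.resize(t[235:280,150:210],None,fx=13,fy=13,interpolation=cv2.INTER_CUBIC))
E
```

```text
[0.52681099 0.31727143 0.10735967] [-0.0001 -0.0046 -0.0021  0.0013  0.0018  0.0046 -0.0021 -0.0034  0.0002
  0.0086]
[0.52242707 0.32242599 0.106849  ] [-0.0021  0.0022 -0.0006  0.0022 -0.0011 -0.0026  0.0101 -0.0012]
ptr [-0.132 -0.008] 0.13214814378872258 -176.39769200078314
ptr [-0.152 -0.066] 0.16606739771925833 -156.59008532415254
ptr [-0.095 -0.089] 0.13055412720108703 -136.90433157759594
ptr [-0.095 -0.036] 0.10171883096802081 -159.34558562849372
h1 [-0.01   0.026] 0.028027274526869074 110.8495622823501
h2 [ 0.008 -0.03 ] 0.0314750571876747 -75.13602758632086
hc [-0.001 -0.002] 0.0021495079565051456 -106.1991136670232
shelltip [-0.019  0.054] 0.05735489999612456 109.35172542769908
s h1 [ 0.012 -0.024] 0.026931253586763636 -63.34460123237002
s h2 [-0.007  0.033] 0.03398816397349453 102.69718902702861
s hc [0.    0.004] 0.004454307689749981 84.3246627642778
s shelltip [-0.021  0.073] 0.07599925957288171 106.34630811379589
```

View pics/c4.png

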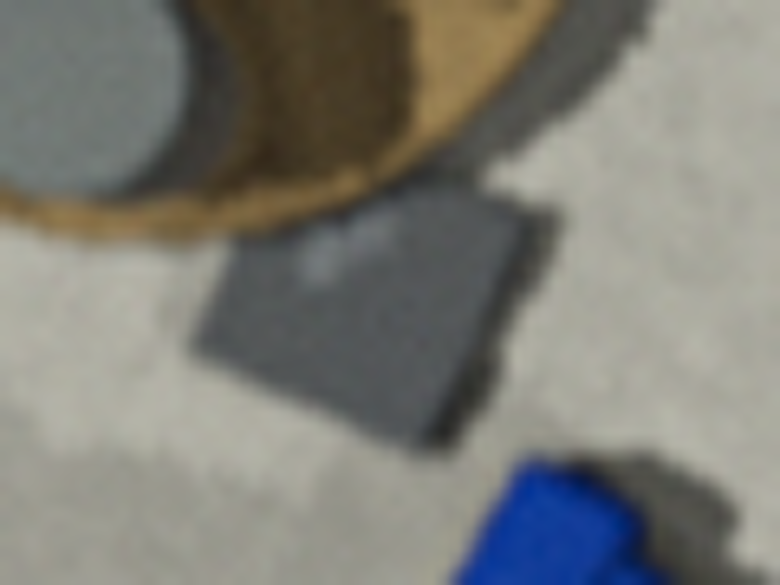

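```bash
python3 - <<'E'
from h import *
print("plaque",tri((270.3,149.9),(281.4,228.8)),tri((284.3,194.4),(281.4,228.8)),tri((285.5,193),(281.7,229)))
o=lambda a,b:(265+a/9,200+b/9)
for z in(.13,.144):print("plq top",z,atz("top",o(150,262),z).round(4), atz("top",(281.4,228.8),z).round(4))
print("plq scene",atz("scene",(284.3,194.4),.131).round(4))
e=[atz("top",o(*p),.06) for p in[(75,125),(165,105),(137,465),(225,455)]]
for p in e: print(p.round(3))
a=(e[2]+e[3]-e[0]-e[1])/2;print("hb yaw x",np.degrees(np.arctan2(-a[1],-a[0])),(sum(e)/4).round(4))
L=atz("top",(316,208.8),.13);R=atz("top",(408.8,180.8),.13);print("rail top",L,R,np.linalg.norm(L-R))
l=atz("scene",(135.2,190),.13);r=atz("scene",(242,198),.13);print("rail scn",l,r,np.linalg.norm(l-r))
for A,B in((L,R),(l,r)):
  d=B-A;print("mid",(A+B)/2,np.degrees(np.arctan2(d[1],d[0])))
print("rail spot origin",atz("top",(355.8,202.1),0))
E
python3 - <<'E'
import cv2,numpy as np
t=cv2.imread("pics/top0.png");s=cv2.imread("pics/scene0.png")
a=cv2.resize(t[170:230,300:430],None,fx=6,fy=5,interpolation=cv2.INTER_CUBIC);b=cv2.resize(s[180:240,130:260],None,fx=6,fy=5,interpolation=cv2.INTER_CUBIC)
cv2.imwrite("pics/c5.png",np.vstack([a,b]))
E
```

```text
plaque (array([ 0.47450549, -0.05435005,  0.27440996]), np.float64(0.04686848569240352)) (array([ 0.48279102, -0.0390689 ,  0.12629923]), np.float64(0.007112458676608473)) (array([ 0.48120789, -0.03824361,  0.13071489]), np.float64(0.0038056413540087314))
plq top 0.13 [ 0.4804 -0.0364  0.13  ] [ 0.4812 -0.0356  0.13  ]
plq top 0.144 [ 0.4789 -0.0361  0.144 ] [ 0.4797 -0.0353  0.144 ]
plq scene [ 0.4871 -0.0411  0.131 ]
[ 0.533 -0.014  0.06 ]
[ 0.539 -0.043  0.06 ]
[ 0.422 -0.033  0.06 ]
[ 0.425 -0.062  0.06 ]
hb yaw x 9.710683118784429 [ 0.4798 -0.038   0.06  ]
rail top [ 0.53719617 -0.13268267  0.13      ] [ 0.61677137 -0.39662487  0.13      ] 0.27567680183667304
rail scn [ 0.61454581 -0.39308781  0.13      ] [ 0.53621452 -0.1340313   0.13      ] 0.2706400989577786
mid [ 0.57698377 -0.26465377  0.13      ] -73.2226123677799
mid [ 0.57538016 -0.26355955  0.13      ] 106.8238160965497
rail spot origin [ 0.57698158 -0.26739888  0.        ]
```

View pics/c5.png

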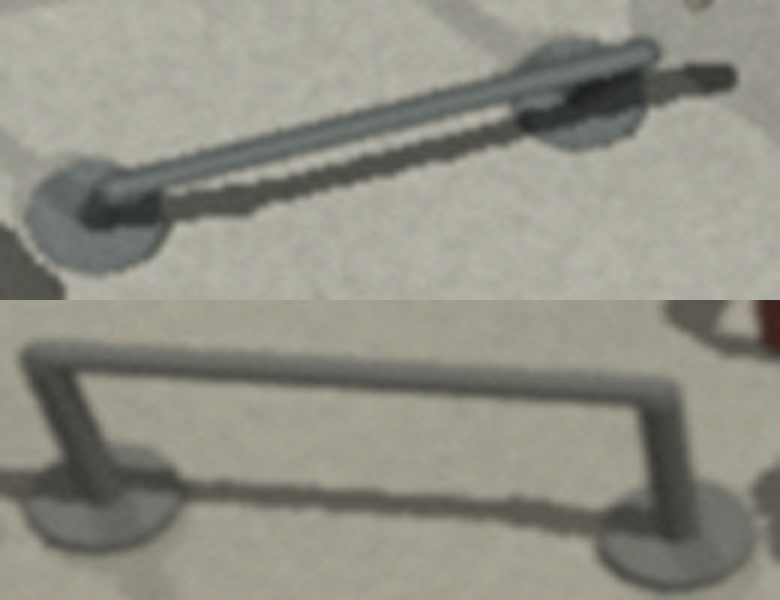

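The red look-alike is at top (317,272) / scene (272,165). The brown wooden one, at top (282,229) / scene (285,194), fits the description and I'll take that. Its plaque triangulates to z≈0.131, as it should. Shell jar: top (131,222) / scene (459,255), confirmed in the crop.

```bash
cat >> h.py <<'E'
from scipy.spatial.transform import Rotation as Ro
def go(p,yaw):
    s=robot.observe();w=s["ee_rot"];R=Ro.from_quat([w[1],w[2],w[3],w[0]])
    y=np.radians(yaw);T=Ro.from_matrix(np.c_[[np.cos(y),np.sin(y),0],[np.sin(y),-np.cos(y),0],[0,0,-1]])
    d=R.inv().apply(np.array(p)-s["tool_pos"])/.2; r=(R.inv()*T).as_rotvec()/(np.pi/2)
    x=R.as_matrix()[:,0];print("t",round(s["t"],2),"pos",s["tool_pos"].round(4),"yaw",np.degrees(np.arctan2(x[1],x[0])).round(1),"F",np.round(s["ft_force"],1),"w",round(s["gripper_width"],4),"q7",s["qpos"][6].round(2))
    d2=T.inv().apply(np.array(p)-s["tool_pos"])/.2
    print("shift now(units)",d.round(3),"turn",r.round(3),"| shift in final axes",d2.round(3))
E
python3 -c "
from h import *
go([.4805,-.0365,.33],99.7)"
```

```text
t 0.9 pos [0.1545 0.6056 0.2227] yaw 75.7 F [-0.5 -0.3  0.4] w 0.088 q7 -0.08
shift now(units) [-2.708  2.373 -0.537] turn [-0.    -0.    -0.267] | shift in final axes [-3.439  1.066 -0.537]
```

>>> carry_out([
  {"claw": 1, "tz": -0.18},
  {"claw": 1, "tz": -0.18},
  {"claw": 1, "tz": -0.18},
  {"claw": 1, "tx": -0.11, "ty": 0.1},
  {"claw": 1, "tx": -0.11, "ty": 0.1},
  {"claw": 1, "tx": -0.11, "ty": 0.1},
  {"claw": 1, "tx": -0.11, "ty": 0.1},
  {"claw": 1, "tx": -0.11, "ty": 0.1},
  {"claw": 1, "tx": -0.11, "ty": 0.1},
  {"claw": 1, "tx": -0.11, "ty": 0.1},
])

```text
invalid input at $.rows[0]: expected keys claw, tx, ty, tz, rx, ry, rz
```

>>> carry_out([
  {"claw": 1, "tx": -0.12, "ty": 0.1},
  {"claw": 1, "tx": -0.12, "ty": 0.1},
  {"claw": 1, "tx": -0.12, "ty": 0.1},
  {"claw": 1, "tx": -0.12, "ty": 0.1},
  {"claw": 1, "tx": -0.12, "ty": 0.1},
  {"claw": 1, "tx": -0.12, "ty": 0.1},
  {"claw": 1, "tx": -0.12, "ty": 0.1},
  {"claw": 1, "tx": -0.12, "ty": 0.1},
  {"claw": 1, "tx": -0.12, "ty": 0.1},
  {"claw": 1, "tx": -0.12, "ty": 0.1},
])

```text
invalid input at $.rows[0]: expected keys claw, tx, ty, tz, rx, ry, rz
```

>>> carry_out([
  {"claw": 1, "tx": -0.12, "ty": 0.1},
  {"claw": 1, "tx": -0.12, "ty": 0.1},
  {"claw": 1, "tx": -0.12, "ty": 0.1},
  {"claw": 1, "rz": -0.07},
  {"claw": 1, "rz": -0.07},
  {"claw": 1, "rz": -0.07},
  {"claw": 1, "rz": -0.057},
  {"claw": 1},
  {"claw": 1},
])

```text
invalid input at $.rows[0]: expected keys claw, tx, ty, tz, rx, ry, rz
```

```bash
python3 -c "
from h import *
go([.4805,-.0365,.33],99.7)
go([.4805,-.0365,.123],99.7)
cv2.imwrite('pics/s1.png',viewer.capture('scene'))"
```

```text
t 0.9 pos [0.1545 0.6056 0.2227] yaw 75.7 F [-0.5 -0.3  0.4] w 0.088 q7 -0.08
shift now(units) [-2.708  2.373 -0.537] turn [-0.    -0.    -0.267] | shift in final axes [-3.439  1.066 -0.537]
t 0.9 pos [0.1545 0.6056 0.2227] yaw 75.7 F [-0.5 -0.3  0.4] w 0.088 q7 -0.08
shift now(units) [-2.708  2.373  0.498] turn [-0.    -0.    -0.267] | shift in final axes [-3.439  1.066  0.498]
```

All keys are required.

>>> carry_out([
  {"claw": 1, "tx": 0, "ty": 0, "tz": -0.18, "rx": 0, "ry": 0, "rz": 0},
  {"claw": 1, "tx": 0, "ty": 0, "tz": -0.18, "rx": 0, "ry": 0, "rz": 0},
  {"claw": 1, "tx": 0, "ty": 0, "tz": -0.18, "rx": 0, "ry": 0, "rz": 0},
  {"claw": 1, "tx": -0.12, "ty": 0.1, "tz": 0, "rx": 0, "ry": 0, "rz": 0},
  {"claw": 1, "tx": -0.12, "ty": 0.1, "tz": 0, "rx": 0, "ry": 0, "rz": 0},
  {"claw": 1, "tx": -0.12, "ty": 0.1, "tz": 0, "rx": 0, "ry": 0, "rz": 0},
  {"claw": 1, "tx": -0.12, "ty": 0.1, "tz": 0, "rx": 0, "ry": 0, "rz": 0},
  {"claw": 1, "tx": -0.12, "ty": 0.1, "tz": 0, "rx": 0, "ry": 0, "rz": 0},
  {"claw": 1, "tx": -0.12, "ty": 0.1, "tz": 0, "rx": 0, "ry": 0, "rz": 0},
  {"claw": 1, "tx": -0.12, "ty": 0.1, "tz": 0, "rx": 0, "ry": 0, "rz": 0},
])

```text
t: 1.78
tool_pos: [0.2491, 0.4067, 0.3308]
ee_rot: [-0.0, 0.79, 0.614, 0.0]
ft_force: [0.5, -0.7, 0.1]
gripper_width: 0.0878
```

>>> carry_out([
  {"claw": 1, "tx": -0.12, "ty": 0.1, "tz": 0, "rx": 0, "ry": 0, "rz": 0},
  {"claw": 1, "tx": -0.12, "ty": 0.1, "tz": 0, "rx": 0, "ry": 0, "rz": 0},
  {"claw": 1, "tx": -0.12, "ty": 0.1, "tz": 0, "rx": 0, "ry": 0, "rz": 0},
  {"claw": 1, "tx": -0.12, "ty": 0.1, "tz": 0, "rx": 0, "ry": 0, "rz": 0},
  {"claw": 1, "tx": -0.12, "ty": 0.1, "tz": 0, "rx": 0, "ry": 0, "rz": 0},
  {"claw": 1, "tx": -0.12, "ty": 0.1, "tz": 0, "rx": 0, "ry": 0, "rz": 0},
  {"claw": 1, "tx": -0.12, "ty": 0.1, "tz": 0, "rx": 0, "ry": 0, "rz": 0},
  {"claw": 1, "tx": -0.12, "ty": 0.1, "tz": 0, "rx": 0, "ry": 0, "rz": 0},
])

```text
t: 2.45
tool_pos: [0.3566, 0.1811, 0.3309]
ee_rot: [-0.0, 0.79, 0.613, 0.0]
ft_force: [1.0, 0.0, 0.0]
gripper_width: 0.0879
```

```bash
python3 -c "
from h import *
go([.4805,-.0365,.33],99.7)"
```

```text
t 2.45 pos [0.3566 0.1811 0.3309] yaw 75.7 F [1. 0. 0.] w 0.0879 q7 0.69
shift now(units) [-0.901  0.869  0.004] turn [ 0.    -0.001 -0.267] | shift in final axes [-1.177  0.427  0.005]
```

>>> carry_out([
  {"claw": 1, "tx": -0.12, "ty": 0.12, "tz": 0, "rx": 0, "ry": 0, "rz": 0},
  {"claw": 1, "tx": -0.12, "ty": 0.12, "tz": 0, "rx": 0, "ry": 0, "rz": 0},
  {"claw": 1, "tx": -0.12, "ty": 0.12, "tz": 0, "rx": 0, "ry": 0, "rz": 0},
  {"claw": 1, "tx": -0.12, "ty": 0.12, "tz": 0, "rx": 0, "ry": 0, "rz": 0},
  {"claw": 1, "tx": -0.12, "ty": 0.12, "tz": 0, "rx": 0, "ry": 0, "rz": 0},
  {"claw": 1, "tx": -0.12, "ty": 0.12, "tz": 0, "rx": 0, "ry": 0, "rz": 0},
  {"claw": 1, "tx": -0.12, "ty": 0.12, "tz": 0, "rx": 0, "ry": 0, "rz": 0},
])

```text
t: 3.03
tool_pos: [0.478, -0.0233, 0.3311]
ee_rot: [0.0, 0.79, 0.614, 0.001]
ft_force: [0.8, 0.2, -0.2]
gripper_width: 0.088
```

>>> carry_out([
  {"claw": 1, "tx": 0, "ty": 0, "tz": 0, "rx": 0, "ry": 0, "rz": -0.067},
  {"claw": 1, "tx": 0, "ty": 0, "tz": 0, "rx": 0, "ry": 0, "rz": -0.067},
  {"claw": 1, "tx": 0, "ty": 0, "tz": 0, "rx": 0, "ry": 0, "rz": -0.067},
  {"claw": 1, "tx": 0, "ty": 0, "tz": 0, "rx": 0, "ry": 0, "rz": -0.067},
  {"claw": 1, "tx": 0, "ty": 0, "tz": 0, "rx": 0, "ry": 0, "rz": 0},
])

```text
t: 3.45
tool_pos: [0.4774, -0.0219, 0.3307]
ee_rot: [0.0, 0.642, 0.766, 0.0]
ft_force: [0.0, 0.6, -0.6]
gripper_width: 0.0874
```

```bash
python3 -c "
from h import *
go([.4805,-.0365,.20],99.7)"
```

```text
t 3.45 pos [ 0.4774 -0.0219  0.3307] yaw 100.1 F [ 0.   0.6 -0.6] w 0.0874 q7 1.74
shift now(units) [-0.075  0.002  0.654] turn [ 0.    -0.     0.004] | shift in final axes [-0.075  0.003  0.654]
```

>>> carry_out([
  {"claw": 1, "tx": -0.075, "ty": 0.003, "tz": 0, "rx": 0, "ry": 0, "rz": 0},
  {"claw": 1, "tx": 0, "ty": 0, "tz": 0.16, "rx": 0, "ry": 0, "rz": 0},
  {"claw": 1, "tx": 0, "ty": 0, "tz": 0.16, "rx": 0, "ry": 0, "rz": 0},
  {"claw": 1, "tx": 0, "ty": 0, "tz": 0.16, "rx": 0, "ry": 0, "rz": 0},
  {"claw": 1, "tx": 0, "ty": 0, "tz": 0.16, "rx": 0, "ry": 0, "rz": 0},
  {"claw": 1, "tx": 0, "ty": 0, "tz": 0, "rx": 0, "ry": 0, "rz": 0},
])

```text
t: 3.95
tool_pos: [0.4773, -0.036, 0.1981]
ee_rot: [-0.003, 0.645, 0.764, -0.003]
ft_force: [-0.7, 0.0, -0.4]
gripper_width: 0.0877
```

```bash
python3 -c "
from h import *
go([.4805,-.0365,.123],99.7)
a=viewer.capture('scene')[120:260,220:360];b=viewer.capture('top')[170:310,210:350]
cv2.imwrite('pics/s1.png',cv2.resize(np.hstack([a,b]),None,fx=2.85,fy=2.85,interpolation=2))"
```

```text
t 3.95 pos [ 0.4773 -0.036   0.1981] yaw 99.6 F [-0.7  0.  -0.4] w 0.0877 q7 1.88
shift now(units) [-0.005  0.018  0.375] turn [-0.005 -0.    -0.001] | shift in final axes [-0.005  0.015  0.375]
```

View pics/s1.png

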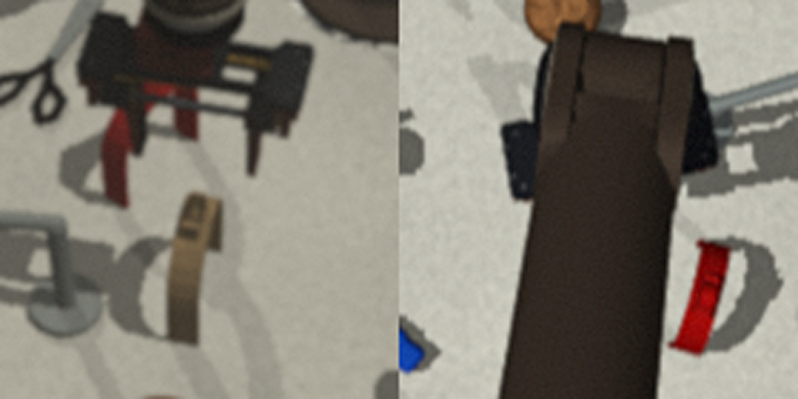

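The fingers, at crop (138,150) and (252,172), straddle the plaque at (200,210). Descending now.

>>> carry_out([
  {"claw": 1, "tx": 0, "ty": 0.012, "tz": 0.1, "rx": 0, "ry": 0, "rz": 0},
  {"claw": 1, "tx": 0, "ty": 0, "tz": 0.1, "rx": 0, "ry": 0, "rz": 0},
  {"claw": 1, "tx": 0, "ty": 0, "tz": 0.1, "rx": 0, "ry": 0, "rz": 0},
  {"claw": 1, "tx": 0, "ty": 0, "tz": 0.07, "rx": 0, "ry": 0, "rz": 0},
  {"claw": 1, "tx": 0, "ty": 0, "tz": 0, "rx": 0, "ry": 0, "rz": 0},
])

```text
t: 4.47
tool_pos: [0.4832, -0.0356, 0.1287]
ee_rot: [-0.0, 0.644, 0.765, -0.0]
ft_force: [-0.2, -0.4, 0.5]
gripper_width: 0.0877
```

```bash
python3 -c "
from h import *
go([.4805,-.0365,.123],99.7)
a=viewer.capture('scene')[150:250,240:340]
cv2.imwrite('pics/s2.png',cv2.resize(a,None,fx=5,fy=5,interpolation=2))"
```

```text
t 4.47 pos [ 0.4832 -0.0356  0.1287] yaw 99.8 F [-0.2 -0.4  0.5] w 0.0877 q7 1.98
shift now(units) [-0.002 -0.014  0.028] turn [-0.    -0.     0.001] | shift in final axes [-0.002 -0.014  0.028]
```

View pics/s2.png

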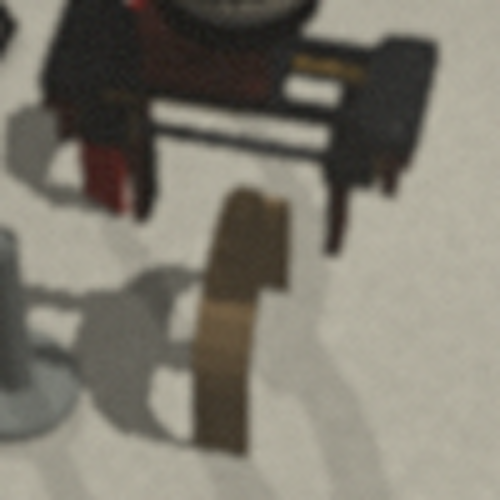

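>>> carry_out([
  {"claw": 1, "tx": 0, "ty": -0.01, "tz": 0.025, "rx": 0, "ry": 0, "rz": 0},
  {"claw": 1, "tx": 0, "ty": 0, "tz": 0, "rx": 0, "ry": 0, "rz": 0},
  {"claw": -1, "tx": 0, "ty": 0, "tz": 0, "rx": 0, "ry": 0, "rz": 0},
  {"claw": -1, "tx": 0, "ty": 0, "tz": 0, "rx": 0, "ry": 0, "rz": 0},
  {"claw": -1, "tx": 0, "ty": 0, "tz": 0, "rx": 0, "ry": 0, "rz": 0},
  {"claw": -1, "tx": 0, "ty": 0, "tz": 0, "rx": 0, "ry": 0, "rz": 0},
  {"claw": -1, "tx": 0, "ty": 0, "tz": 0, "rx": 0, "ry": 0, "rz": 0},
  {"claw": -1, "tx": 0, "ty": 0, "tz": 0, "rx": 0, "ry": 0, "rz": 0},
  {"claw": -1, "tx": 0, "ty": 0, "tz": 0, "rx": 0, "ry": 0, "rz": 0},
  {"claw": -1, "tx": 0, "ty": 0, "tz": 0, "rx": 0, "ry": 0, "rz": 0},
])

```text
t: 5.35
tool_pos: [0.481, -0.0363, 0.1236]
ee_rot: [-0.0, 0.644, 0.765, -0.0]
ft_force: [-0.8, -0.1, 0.1]
gripper_width: 0.0377
```

```bash
python3 -c "
from h import *
go([.4805,-.0365,.123],99.7)"
```

```text
t 5.35 pos [ 0.481  -0.0363  0.1236] yaw 99.8 F [-0.8 -0.1  0.1] w 0.0377 q7 1.98
shift now(units) [-0.    -0.003  0.003] turn [-0.     0.     0.001] | shift in final axes [-0.    -0.003  0.003]
```

Still closing.

>>> carry_out([
  {"claw": -1, "tx": 0, "ty": 0, "tz": 0, "rx": 0, "ry": 0, "rz": 0},
  {"claw": -1, "tx": 0, "ty": 0, "tz": 0, "rx": 0, "ry": 0, "rz": 0},
  {"claw": -1, "tx": 0, "ty": 0, "tz": 0, "rx": 0, "ry": 0, "rz": 0},
  {"claw": -1, "tx": 0, "ty": 0, "tz": 0, "rx": 0, "ry": 0, "rz": 0},
  {"claw": -1, "tx": 0, "ty": 0, "tz": 0, "rx": 0, "ry": 0, "rz": 0},
  {"claw": -1, "tx": 0, "ty": 0, "tz": 0, "rx": 0, "ry": 0, "rz": 0},
  {"claw": -1, "tx": 0, "ty": 0, "tz": 0, "rx": 0, "ry": 0, "rz": 0},
])

```text
t: 5.93
tool_pos: [0.481, -0.0363, 0.1236]
ee_rot: [-0.0, 0.644, 0.765, -0.0]
ft_force: [0.5, -0.1, -0.5]
gripper_width: 0.0136
```

>>> carry_out([
  {"claw": -1, "tx": 0, "ty": 0, "tz": -0.05, "rx": 0, "ry": 0, "rz": 0},
  {"claw": -1, "tx": 0, "ty": 0, "tz": -0.1, "rx": 0, "ry": 0, "rz": 0},
  {"claw": -1, "tx": 0, "ty": 0, "tz": 0, "rx": 0, "ry": 0, "rz": 0},
])

```text
t: 6.18
tool_pos: [0.4826, -0.0368, 0.1566]
ee_rot: [0.001, 0.644, 0.765, 0.001]
ft_force: [0.6, -0.2, -0.1]
gripper_width: 0.0137
```

```bash
python3 -c "
from h import *
go([.4805,-.0365,.323],99.7)
a=viewer.capture('scene')[130:250,230:350]
cv2.imwrite('pics/s3.png',cv2.resize(a,None,fx=5,fy=5,interpolation=2))"
```

```text
t 6.18 pos [ 0.4826 -0.0368  0.1566] yaw 99.8 F [ 0.6 -0.2 -0.1] w 0.0137 q7 1.94
shift now(units) [ 0.003 -0.007 -0.832] turn [0.002 0.    0.001] | shift in final axes [ 0.003 -0.01  -0.832]
```

View pics/s3.png

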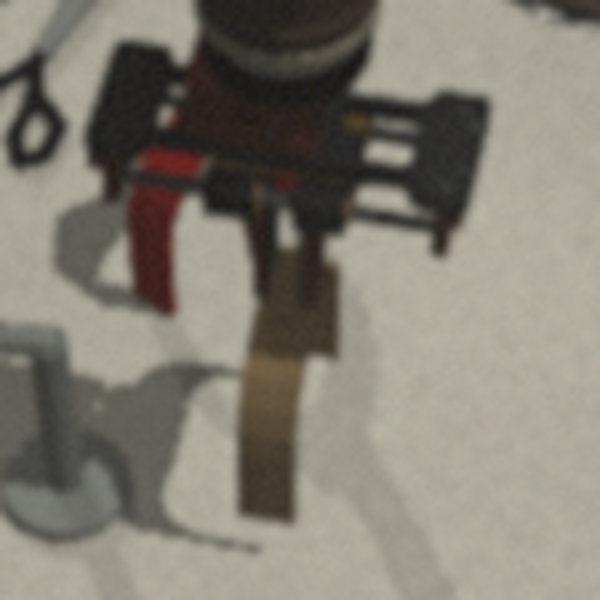

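>>> carry_out([
  {"claw": -1, "tx": 0, "ty": 0, "tz": -0.16, "rx": 0, "ry": 0, "rz": 0},
  {"claw": -1, "tx": 0, "ty": 0, "tz": -0.16, "rx": 0, "ry": 0, "rz": 0},
  {"claw": -1, "tx": 0, "ty": 0, "tz": -0.16, "rx": 0, "ry": 0, "rz": 0},
  {"claw": -1, "tx": 0, "ty": 0, "tz": -0.16, "rx": 0, "ry": 0, "rz": 0},
  {"claw": -1, "tx": 0, "ty": 0, "tz": -0.16, "rx": 0, "ry": 0, "rz": 0},
  {"claw": -1, "tx": 0, "ty": 0, "tz": 0, "rx": 0, "ry": 0, "rz": -0.04},
  {"claw": -1, "tx": 0, "ty": 0, "tz": 0, "rx": 0, "ry": 0, "rz": -0.039},
  {"claw": -1, "tx": 0, "ty": 0, "tz": 0, "rx": 0, "ry": 0, "rz": 0},
])

```text
t: 6.9
tool_pos: [0.4809, -0.0361, 0.3138]
ee_rot: [0.0, 0.594, 0.804, 0.0]
ft_force: [0.5, -0.2, -1.0]
gripper_width: 0.0138
```

```bash
python3 -c "
from h import *
go([.576,-.264,.323],106.8)"
```

```text
t 6.9 pos [ 0.4809 -0.0361  0.3138] yaw 107.1 F [ 0.5 -0.2 -1. ] w 0.0138 q7 1.92
shift now(units) [-1.229  0.119 -0.047] turn [ 0.    -0.     0.003] | shift in final axes [-1.228  0.126 -0.046]
```

>>> carry_out([
  {"claw": -1, "tx": -0.05, "ty": 0.012, "tz": 0, "rx": 0, "ry": 0, "rz": 0},
  {"claw": -1, "tx": -0.14, "ty": 0.013, "tz": 0, "rx": 0, "ry": 0, "rz": 0},
  {"claw": -1, "tx": -0.15, "ty": 0.013, "tz": 0, "rx": 0, "ry": 0, "rz": 0},
  {"claw": -1, "tx": -0.15, "ty": 0.013, "tz": 0, "rx": 0, "ry": 0, "rz": 0},
  {"claw": -1, "tx": -0.15, "ty": 0.013, "tz": 0, "rx": 0, "ry": 0, "rz": 0},
  {"claw": -1, "tx": -0.15, "ty": 0.013, "tz": 0, "rx": 0, "ry": 0, "rz": 0},
  {"claw": -1, "tx": -0.15, "ty": 0.013, "tz": 0, "rx": 0, "ry": 0, "rz": 0},
  {"claw": -1, "tx": -0.15, "ty": 0.013, "tz": 0, "rx": 0, "ry": 0, "rz": 0},
  {"claw": -1, "tx": -0.14, "ty": 0.013, "tz": 0, "rx": 0, "ry": 0, "rz": 0},
  {"claw": -1, "tx": 0, "ty": 0, "tz": 0, "rx": 0, "ry": 0, "rz": 0},
])

```text
t: 7.73
tool_pos: [0.5744, -0.2703, 0.3121]
ee_rot: [-0.0, 0.598, 0.801, -0.002]
ft_force: [-1.0, -0.6, -1.0]
gripper_width: 0.0139
```

>>> carry_out([
  {"claw": -1, "tx": 0, "ty": 0, "tz": 0, "rx": 0, "ry": 0, "rz": 0},
  {"claw": -1, "tx": 0, "ty": 0, "tz": 0, "rx": 0, "ry": 0, "rz": 0},
])

```text
t: 7.9
tool_pos: [0.5745, -0.2644, 0.3126]
ee_rot: [-0.001, 0.596, 0.803, -0.0]
ft_force: [0.2, 0.1, -0.5]
gripper_width: 0.0136
```

```bash
python3 -c "
from h import *
go([.576,-.264,.153],106.8)
a=viewer.capture('scene')[60:260,80:280];b=viewer.capture('top')[120:320,260:460]
cv2.imwrite('pics/s4.png',cv2.resize(np.hstack([a,b]),None,fx=2,fy=2,interpolation=2))"
```

```text
t 7.9 pos [ 0.5745 -0.2644  0.3126] yaw 106.8 F [ 0.2  0.1 -0.5] w 0.0136 q7 2.49
shift now(units) [-0.001  0.009  0.798] turn [-0.001 -0.001  0.   ] | shift in final axes [-0.     0.008  0.798]
```

View pics/s4.png

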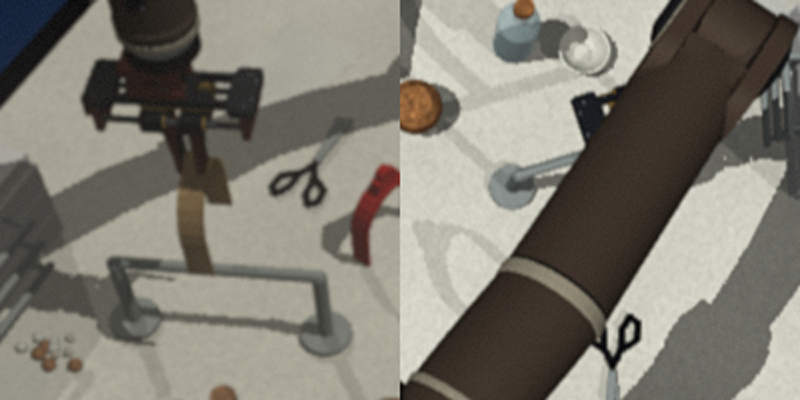

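>>> carry_out([
  {"claw": -1, "tx": 0, "ty": 0.004, "tz": 0.09, "rx": 0, "ry": 0, "rz": 0},
  {"claw": -1, "tx": 0, "ty": 0.004, "tz": 0.09, "rx": 0, "ry": 0, "rz": 0},
  {"claw": -1, "tx": 0, "ty": 0, "tz": 0.09, "rx": 0, "ry": 0, "rz": 0},
  {"claw": -1, "tx": 0, "ty": 0, "tz": 0.09, "rx": 0, "ry": 0, "rz": 0},
  {"claw": -1, "tx": 0, "ty": 0, "tz": 0.09, "rx": 0, "ry": 0, "rz": 0},
  {"claw": -1, "tx": 0, "ty": 0, "tz": 0.09, "rx": 0, "ry": 0, "rz": 0},
  {"claw": -1, "tx": 0, "ty": 0, "tz": 0, "rx": 0, "ry": 0, "rz": 0},
  {"claw": -1, "tx": 0, "ty": 0, "tz": 0, "rx": 0, "ry": 0, "rz": 0},
])

```text
t: 8.67
tool_pos: [0.5762, -0.263, 0.2055]
ee_rot: [-0.001, 0.595, 0.804, 0.0]
ft_force: [-0.2, -0.5, -0.5]
gripper_width: 0.0141
```

```bash
python3 -c "
from h import *
go([.576,-.264,.153],106.8)
a=viewer.capture('scene')[120:260,110:270]
cv2.imwrite('pics/s5.png',cv2.resize(a,None,fx=4,fy=4,interpolation=2))"
```

```text
t 8.67 pos [ 0.5762 -0.263   0.2055] yaw 107.0 F [-0.2 -0.5 -0.5] w 0.0141 q7 2.54
shift now(units) [-0.005 -0.002  0.263] turn [-0.    -0.001  0.002] | shift in final axes [-0.004 -0.002  0.263]
```

View pics/s5.png

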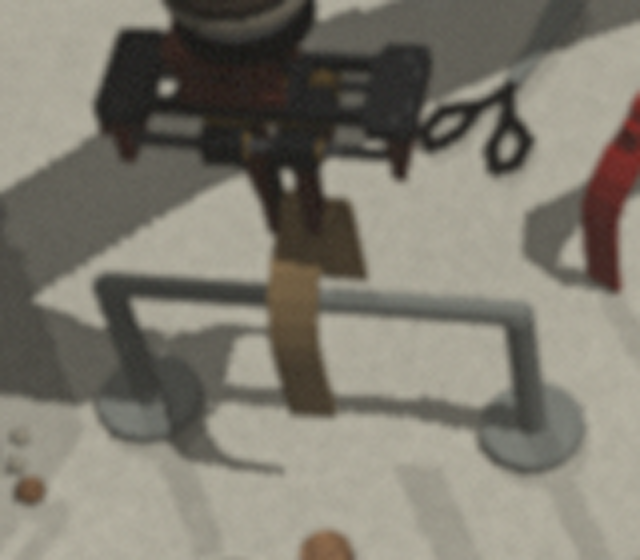

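One leg lies on each side of the bar. Lowering until contact.

>>> carry_out([
  {"claw": -1, "tx": 0, "ty": 0, "tz": 0.08, "rx": 0, "ry": 0, "rz": 0},
  {"claw": -1, "tx": 0, "ty": 0, "tz": 0.08, "rx": 0, "ry": 0, "rz": 0},
  {"claw": -1, "tx": 0, "ty": 0, "tz": 0.07, "rx": 0, "ry": 0, "rz": 0},
  {"claw": -1, "tx": 0, "ty": 0, "tz": 0, "rx": 0, "ry": 0, "rz": 0},
  {"claw": -1, "tx": 0, "ty": 0, "tz": 0, "rx": 0, "ry": 0, "rz": 0},
  {"claw": -1, "tx": 0, "ty": 0, "tz": 0.01, "rx": 0, "ry": 0, "rz": 0},
  {"claw": -1, "tx": 0, "ty": 0, "tz": 0, "rx": 0, "ry": 0, "rz": 0},
])

```text
t: 9.3
tool_pos: [0.577, -0.2647, 0.1589]
ee_rot: [0.001, 0.595, 0.803, 0.0]
ft_force: [0.1, 0.2, -1.2]
gripper_width: 0.0138
```

>>> carry_out([
  {"claw": -1, "tx": 0, "ty": 0, "tz": 0.01, "rx": 0, "ry": 0, "rz": 0},
  {"claw": -1, "tx": 0, "ty": 0, "tz": 0, "rx": 0, "ry": 0, "rz": 0},
])

```text
t: 9.47
tool_pos: [0.5765, -0.2644, 0.156]
ee_rot: [0.0, 0.595, 0.803, 0.0]
ft_force: [-0.3, -0.4, -1.3]
gripper_width: 0.0138
```

```bash
python3 -c "
from h import *
go([.576,-.264,.1515],106.8)"
```

```text
t 9.47 pos [ 0.5765 -0.2644  0.156 ] yaw 106.9 F [-0.3 -0.4 -1.3] w 0.0138 q7 2.57
shift now(units) [ 0.003 -0.002  0.023] turn [0.    0.    0.001] | shift in final axes [ 0.003 -0.002  0.023]
```

>>> carry_out([
  {"claw": -1, "tx": 0, "ty": 0, "tz": 0.01, "rx": 0, "ry": 0, "rz": 0},
  {"claw": -1, "tx": 0, "ty": 0, "tz": 0, "rx": 0, "ry": 0, "rz": 0},
  {"claw": -1, "tx": 0, "ty": 0, "tz": 0, "rx": 0, "ry": 0, "rz": 0},
])

```text
t: 9.72
tool_pos: [0.5762, -0.2644, 0.1535]
ee_rot: [-0.0, 0.595, 0.803, -0.0]
ft_force: [-0.9, -0.2, -1.4]
gripper_width: 0.0136
```

>>> carry_out([
  {"claw": -1, "tx": 0, "ty": 0, "tz": 0.01, "rx": 0, "ry": 0, "rz": 0},
  {"claw": -1, "tx": 0, "ty": 0, "tz": 0, "rx": 0, "ry": 0, "rz": 0},
  {"claw": -1, "tx": 0, "ty": 0, "tz": 0, "rx": 0, "ry": 0, "rz": 0},
])

```text
t: 9.97
tool_pos: [0.5763, -0.2644, 0.1515]
ee_rot: [-0.0, 0.595, 0.803, -0.0]
ft_force: [0.7, 0.6, -0.9]
gripper_width: 0.0134
```

>>> carry_out([
  {"claw": -1, "tx": 0, "ty": 0, "tz": 0.008, "rx": 0, "ry": 0, "rz": 0},
  {"claw": -1, "tx": 0, "ty": 0, "tz": 0, "rx": 0, "ry": 0, "rz": 0},
  {"claw": -1, "tx": 0, "ty": 0, "tz": 0, "rx": 0, "ry": 0, "rz": 0},
])

```text
t: 10.22
tool_pos: [0.5764, -0.2645, 0.1513]
ee_rot: [0.0, 0.595, 0.803, 0.0]
ft_force: [-3.3, 1.7, 9.7]
gripper_width: 0.0139
```

```bash
python3 -c "
from h import *
go([.576,-.264,.1515],106.8)
a=viewer.capture('scene')[120:260,110:270]
cv2.imwrite('pics/s6.png',cv2.resize(a,None,fx=4,fy=4,interpolation=2))"
```

```text
t 10.22 pos [ 0.5764 -0.2645  0.1513] yaw 106.9 F [-3.3  1.7  9.7] w 0.0139 q7 2.57
shift now(units) [ 0.003 -0.001 -0.001] turn [ 0.001 -0.     0.001] | shift in final axes [ 0.003 -0.001 -0.001]
```

View pics/s6.png

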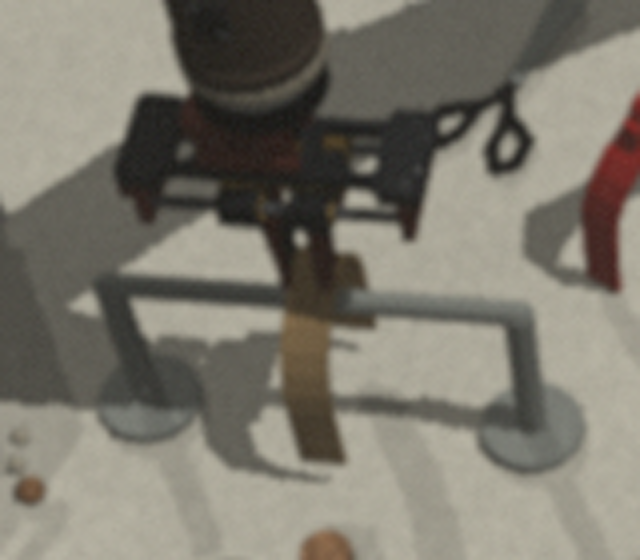

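It's in contact at the expected height. I'll ease up a little and open.

>>> carry_out([
  {"claw": -1, "tx": 0, "ty": 0, "tz": -0.006, "rx": 0, "ry": 0, "rz": 0},
  {"claw": -1, "tx": 0, "ty": 0, "tz": 0, "rx": 0, "ry": 0, "rz": 0},
  {"claw": 1, "tx": 0, "ty": 0, "tz": 0, "rx": 0, "ry": 0, "rz": 0},
  {"claw": 1, "tx": 0, "ty": 0, "tz": 0, "rx": 0, "ry": 0, "rz": 0},
  {"claw": 1, "tx": 0, "ty": 0, "tz": 0, "rx": 0, "ry": 0, "rz": 0},
  {"claw": 1, "tx": 0, "ty": 0, "tz": 0, "rx": 0, "ry": 0, "rz": 0},
  {"claw": 1, "tx": 0, "ty": 0, "tz": 0, "rx": 0, "ry": 0, "rz": 0},
  {"claw": 1, "tx": 0, "ty": 0, "tz": 0, "rx": 0, "ry": 0, "rz": 0},
  {"claw": 1, "tx": 0, "ty": 0, "tz": 0, "rx": 0, "ry": 0, "rz": 0},
  {"claw": 1, "tx": 0, "ty": 0, "tz": 0, "rx": 0, "ry": 0, "rz": 0},
])

```text
t: 11.1
tool_pos: [0.5763, -0.2645, 0.1512]
ee_rot: [0.0, 0.595, 0.803, -0.0]
ft_force: [0.5, 0.1, -0.6]
gripper_width: 0.0637
```

```bash
python3 -c "
from h import *
go([.576,-.264,.1515],106.8)
a=viewer.capture('scene')[120:260,110:270]
cv2.imwrite('pics/s7.png',cv2.resize(a,None,fx=4,fy=4,interpolation=2))"
```

```text
t 11.1 pos [ 0.5763 -0.2645  0.1512] yaw 106.9 F [ 0.5  0.1 -0.6] w 0.0637 q7 2.57
shift now(units) [ 0.003 -0.001 -0.001] turn [-0.     0.     0.001] | shift in final axes [ 0.003 -0.001 -0.001]
```

View pics/s7.png

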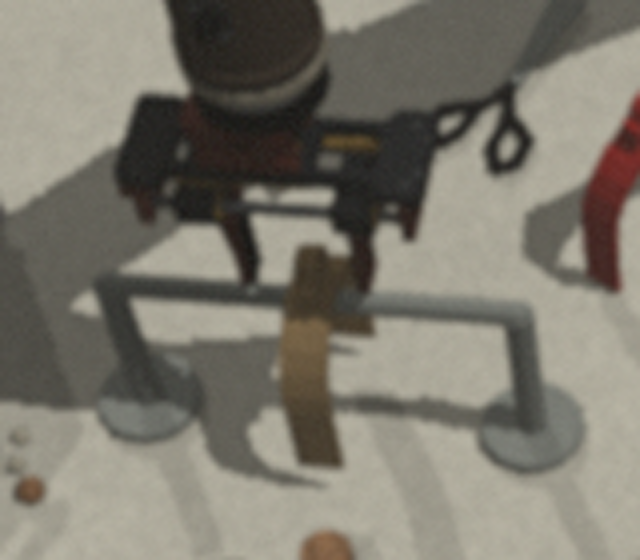

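It hangs and stays in place. Opening fully, then retreating up.

>>> carry_out([
  {"claw": 1, "tx": 0, "ty": 0, "tz": 0, "rx": 0, "ry": 0, "rz": 0},
  {"claw": 1, "tx": 0, "ty": 0, "tz": 0, "rx": 0, "ry": 0, "rz": 0},
  {"claw": 1, "tx": 0, "ty": 0, "tz": 0, "rx": 0, "ry": 0, "rz": 0},
  {"claw": 1, "tx": 0, "ty": 0, "tz": 0, "rx": 0, "ry": 0, "rz": 0},
  {"claw": 1, "tx": 0, "ty": 0, "tz": -0.08, "rx": 0, "ry": 0, "rz": 0},
  {"claw": 1, "tx": 0, "ty": 0, "tz": -0.15, "rx": 0, "ry": 0, "rz": 0},
  {"claw": 1, "tx": 0, "ty": 0, "tz": -0.15, "rx": 0, "ry": 0, "rz": 0},
  {"claw": 1, "tx": 0, "ty": 0, "tz": -0.15, "rx": 0, "ry": 0, "rz": 0},
  {"claw": 1, "tx": 0, "ty": 0, "tz": -0.15, "rx": 0, "ry": 0, "rz": 0},
  {"claw": 1, "tx": 0, "ty": 0, "tz": -0.15, "rx": 0, "ry": 0, "rz": 0},
])

```text
t: 11.98
tool_pos: [0.576, -0.2645, 0.3188]
ee_rot: [0.0, 0.595, 0.803, 0.0]
ft_force: [0.6, 0.4, 0.8]
gripper_width: 0.0876
```

```bash
python3 -c "
from h import *
go([.5255,.319,.32],17)
go([.5255,.319,.32],107)
a=viewer.capture('scene')[120:260,110:270]
cv2.imwrite('pics/s8.png',cv2.resize(a,None,fx=4,fy=4,interpolation=2))"
```

```text
t 11.98 pos [ 0.576  -0.2645  0.3188] yaw 106.9 F [0.6 0.4 0.8] w 0.0876 q7 2.49
shift now(units) [ 2.865  0.607 -0.006] turn [ 0.    -0.     0.999] | shift in final axes [ 0.611 -2.864 -0.006]
t 11.98 pos [ 0.576  -0.2645  0.3188] yaw 106.9 F [0.6 0.4 0.8] w 0.0876 q7 2.49
shift now(units) [ 2.865  0.607 -0.006] turn [ 0.    -0.    -0.001] | shift in final axes [ 2.864  0.611 -0.006]
```

View pics/s8.png

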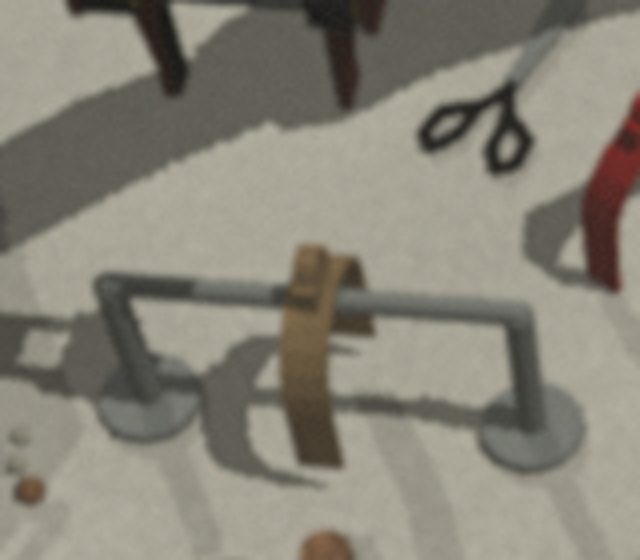

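The headband hangs astride the bar, at crop (315,330), and the gripper is clear. Now turn the tool and move to the carousel.

>>> carry_out([
  {"claw": 1, "tx": 0.2, "ty": 0.04, "tz": 0, "rx": 0, "ry": 0, "rz": 0},
  {"claw": 1, "tx": 0.2, "ty": 0.04, "tz": 0, "rx": 0, "ry": 0, "rz": 0},
  {"claw": 1, "tx": 0.2, "ty": 0.04, "tz": 0, "rx": 0, "ry": 0, "rz": 0},
  {"claw": 1, "tx": 0.2, "ty": 0.04, "tz": 0, "rx": 0, "ry": 0, "rz": 0},
  {"claw": 1, "tx": 0.2, "ty": 0.04, "tz": 0, "rx": 0, "ry": 0, "rz": 0},
  {"claw": 1, "tx": 0.2, "ty": 0.04, "tz": 0, "rx": 0, "ry": 0, "rz": 0},
  {"claw": 1, "tx": 0.2, "ty": 0.04, "tz": 0, "rx": 0, "ry": 0, "rz": 0},
  {"claw": 1, "tx": 0.2, "ty": 0.04, "tz": 0, "rx": 0, "ry": 0, "rz": 0},
  {"claw": 1, "tx": 0.2, "ty": 0.04, "tz": 0, "rx": 0, "ry": 0, "rz": 0},
  {"claw": 1, "tx": 0.2, "ty": 0.04, "tz": 0, "rx": 0, "ry": 0, "rz": 0},
])

```text
t: 12.87
tool_pos: [0.5358, 0.1434, 0.3174]
ee_rot: [-0.0, 0.595, 0.803, 0.0]
ft_force: [0.8, 0.2, -0.0]
gripper_width: 0.0877
```

>>> carry_out([
  {"claw": 1, "tx": 0.1, "ty": 0.04, "tz": 0, "rx": 0, "ry": 0, "rz": 0},
  {"claw": 1, "tx": 0.1, "ty": 0.04, "tz": 0, "rx": 0, "ry": 0, "rz": 0},
  {"claw": 1, "tx": 0, "ty": 0, "tz": 0, "rx": 0, "ry": 0, "rz": 0.077},
  {"claw": 1, "tx": 0, "ty": 0, "tz": 0, "rx": 0, "ry": 0, "rz": 0.077},
  {"claw": 1, "tx": 0, "ty": 0, "tz": 0, "rx": 0, "ry": 0, "rz": 0.077},
  {"claw": 1, "tx": 0, "ty": 0, "tz": 0, "rx": 0, "ry": 0, "rz": 0.077},
  {"claw": 1, "tx": 0, "ty": 0, "tz": 0, "rx": 0, "ry": 0, "rz": 0.077},
  {"claw": 1, "tx": 0, "ty": 0, "tz": 0, "rx": 0, "ry": 0, "rz": 0.077},
  {"claw": 1, "tx": 0, "ty": 0, "tz": 0, "rx": 0, "ry": 0, "rz": 0.077},
  {"claw": 1, "tx": 0, "ty": 0, "tz": 0, "rx": 0, "ry": 0, "rz": 0.077},
])

```text
t: 13.7
tool_pos: [0.5401, 0.1844, 0.3171]
ee_rot: [-0.0, 0.902, 0.431, 0.0]
ft_force: [0.2, -0.3, -0.2]
gripper_width: 0.0875
```

>>> carry_out([
  {"claw": 1, "tx": 0, "ty": 0, "tz": 0, "rx": 0, "ry": 0, "rz": 0.077},
  {"claw": 1, "tx": 0, "ty": 0, "tz": 0, "rx": 0, "ry": 0, "rz": 0.077},
  {"claw": 1, "tx": 0, "ty": 0, "tz": 0, "rx": 0, "ry": 0, "rz": 0.077},
  {"claw": 1, "tx": 0, "ty": 0, "tz": 0, "rx": 0, "ry": 0, "rz": 0.077},
  {"claw": 1, "tx": 0, "ty": 0, "tz": 0, "rx": 0, "ry": 0, "rz": 0.077},
  {"claw": 1, "tx": 0, "ty": 0, "tz": 0, "rx": 0, "ry": 0, "rz": 0},
])

```text
t: 14.2
tool_pos: [0.54, 0.1845, 0.317]
ee_rot: [0.0, 0.99, 0.144, -0.0]
ft_force: [-0.2, 0.9, 1.0]
gripper_width: 0.0882
```

Run:
```python
from h import *
go([.5255,.319,.32],17)
i=viewer.capture("scene");cv2.imwrite("pics/s9.png",i)
t=viewer.capture("top");cv2.imwrite("pics/t9.png",t)
for c in("scene","top"):
    for q in("handle","shell_jar","front","carousel_base"):
        print(c,q,[(np.round(r["point"],1).tolist(),round(r["score"],2)) for r in spotter.spot_point(c,q)][:3])
```

```text
t 14.2 pos [0.54   0.1845 0.317 ] yaw 16.5 F [-0.2  0.9  1. ] w 0.0882 q7 0.17
shift now(units) [ 0.122 -0.665 -0.015] turn [ 0.     0.    -0.005] | shift in final axes [ 0.127 -0.664 -0.015]
scene handle [([429.9, 237.6], 0.84)]
scene shell_jar [([456.2, 262.4], 0.8)]
scene front [([416.9, 229.8], 0.7)]
scene carousel_base [([415.9, 279.9], 0.87)]
top handle [([354.6, 198.0], 0.28)]
top shell_jar [([125.4, 219.6], 0.85)]
top front [([235.8, 140.0], 0.69)]
top carousel_base []
```

View pics/t9.png

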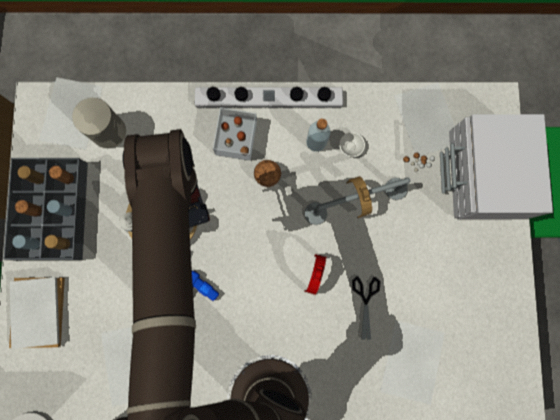

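Run:
```python
from h import *
h=tri((427.1,237.2),(148.7,211.0));h2=tri((429.9,237.6),(148.7,211));print(h,h2)
for z in(.2,):print(atz("scene",(427.1,237.2),z),atz("scene",(429.9,237.6),z),atz("top",(148.7,211),z))
C=np.array([.5255,.319])
for p in[atz("scene",(456.2,262.4),.112),atz("top",(125.4,219.6),.112),atz("top",(127.1,219),.112),tri((456.2,262.4),(125.4,219.6))[0]]:
  q=p[:2]-C;print(p.round(3),np.hypot(*q),np.degrees(np.arctan2(q[1],q[0])))
print(atz("scene",(415.9,279.9),0),atz("top",(162.9,215.7),0))
```

```text
(array([0.52278176, 0.31559969, 0.19526625]), np.float64(0.0032197458734339077)) (array([0.52224796, 0.31869924, 0.19475447]), np.float64(0.002717383868372215))
[0.52676885 0.31389232 0.2       ] [0.52548357 0.3197886  0.2       ] [0.521767   0.31603434 0.2       ]
[0.507 0.396 0.112] 0.07887499013197191 103.88252723756607
[0.51  0.402 0.112] 0.08470204216984474 100.46084039387098
[0.512 0.398 0.112] 0.07978966749618613 99.878989334593
[0.51  0.398 0.118] 0.08011794241256526 101.27604430766583
[0.51892012 0.32583383 0.        ] [0.53598402 0.32213972 0.        ]
```

```bash
python3 - <<'E'
from h import *
C=np.array([.5255,.318])
P=[atz("top",p,.012)[:2] for p in [(182.7,269.2),(165,261.5),(190.4,251.5)]]
for p in P:
  q=p-C;print(p,np.hypot(*q),np.degrees(np.arctan2(q[1],q[0]))%360)
d=P[1]-P[2];print("normal to base",(np.degrees(np.arctan2(d[1],d[0]))+90)%360)
go([.5255,.318,.25],15)
E
python3 - <<'E'
import cv2
s=cv2.imread("pics/s9.png");cv2.imwrite("pics/c9.png",cv2.resize(s[170:330,340:500],None,fx=3.7,fy=3.7,interpolation=2))
E
```

```text
[0.37383852 0.25587377] 0.16389286841026623 202.27584746720413
[0.39677537 0.30902446] 0.12903717138971596 183.98858956481175
[0.42627408 0.23422288] 0.12986296604860942 220.17463011047033
normal to base 201.5222660564594
t 14.7 pos [0.5402 0.1844 0.3173] yaw 16.9 F [ 0.6  0.7 -0.9] w 0.0884 q7 0.17
shift now(units) [ 0.124 -0.661  0.337] turn [-0.    -0.     0.021] | shift in final axes [ 0.102 -0.664  0.336]
```

View pics/c9.png

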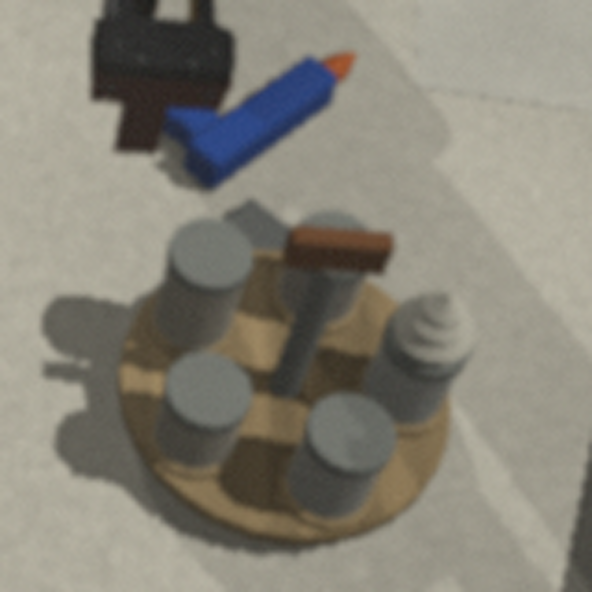

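The shell jar is at crop (430,340) and the pointer's tip at (250,203). I'll move over the handle and keep yaw 17.

>>> carry_out([
  {"claw": 1, "tx": 0.018, "ty": -0.094, "tz": 0, "rx": 0, "ry": 0, "rz": 0},
  {"claw": 1, "tx": 0.018, "ty": -0.094, "tz": 0, "rx": 0, "ry": 0, "rz": 0},
  {"claw": 1, "tx": 0.018, "ty": -0.094, "tz": 0, "rx": 0, "ry": 0, "rz": 0},
  {"claw": 1, "tx": 0.018, "ty": -0.094, "tz": 0, "rx": 0, "ry": 0, "rz": 0},
  {"claw": 1, "tx": 0.018, "ty": -0.095, "tz": 0, "rx": 0, "ry": 0, "rz": 0},
  {"claw": 1, "tx": 0.017, "ty": -0.095, "tz": 0, "rx": 0, "ry": 0, "rz": 0},
  {"claw": 1, "tx": 0.017, "ty": -0.095, "tz": 0, "rx": 0, "ry": 0, "rz": 0},
  {"claw": 1, "tx": 0, "ty": 0, "tz": 0.15, "rx": 0, "ry": 0, "rz": 0},
  {"claw": 1, "tx": 0, "ty": 0, "tz": 0.15, "rx": 0, "ry": 0, "rz": 0},
  {"claw": 1, "tx": 0, "ty": 0, "tz": 0, "rx": 0, "ry": 0, "rz": 0},
])

```text
t: 15.53
tool_pos: [0.5228, 0.3184, 0.2522]
ee_rot: [0.002, 0.989, 0.147, -0.003]
ft_force: [-0.7, 0.3, -1.4]
gripper_width: 0.0878
```

Run:
```python
from h import *
go([.5255,.318,.181],17)
i=viewer.capture("scene");cv2.imwrite("pics/s10.png",cv2.resize(i[150:310,340:500],None,fx=3.7,fy=3.7,interpolation=2))
```

```text
t 15.53 pos [0.5228 0.3184 0.2522] yaw 16.9 F [-0.7  0.3 -1.4] w 0.0878 q7 0.02
shift now(units) [0.015 0.005 0.356] turn [ 0.002  0.005 -0.001] | shift in final axes [0.012 0.006 0.356]
```

View pics/s10.png

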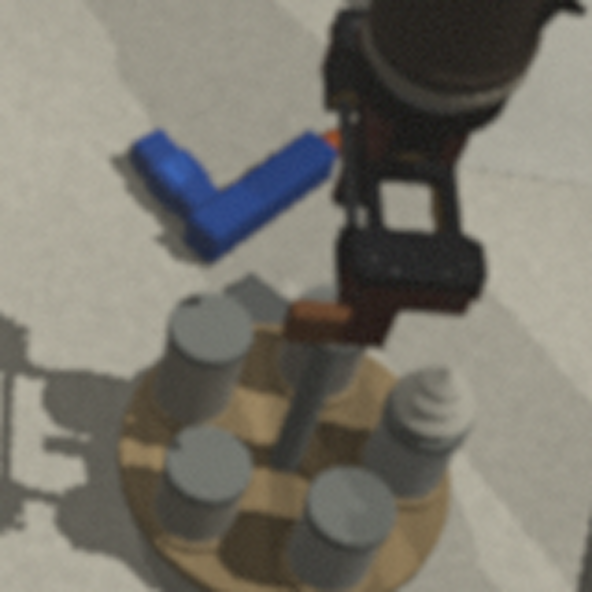

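Run:
```python
from h import *
f=lambda X:(proj("scene",X)-[340,150])*3.7
print("front finger tip",f([.5695,.332,.252]),"handle",f([.5255,.318,.215]), "pointer tip",f([.3738,.2559,.012]))
```

```text
front finger tip [355.07104601 341.94977535] handle [335.04734878 309.24498581] pointer tip [239.72880183 273.26973795]
```

>>> carry_out([
  {"claw": 1, "tx": 0.01, "ty": 0.01, "tz": 0.12, "rx": 0, "ry": 0, "rz": 0},
  {"claw": 1, "tx": 0, "ty": 0, "tz": 0.12, "rx": 0, "ry": 0, "rz": 0},
  {"claw": 1, "tx": 0, "ty": 0, "tz": 0.1, "rx": 0, "ry": 0, "rz": 0},
  {"claw": 1, "tx": 0, "ty": 0, "tz": 0, "rx": 0, "ry": 0, "rz": 0},
  {"claw": 1, "tx": 0, "ty": 0, "tz": 0, "rx": 0, "ry": 0, "rz": 0},
])

```text
t: 16.0
tool_pos: [0.5286, 0.3169, 0.1905]
ee_rot: [0.0, 0.989, 0.146, 0.0]
ft_force: [0.4, -0.2, 1.3]
gripper_width: 0.0874
```

Run:
```python
from h import *
go([.5255,.318,.181],17)
i=viewer.capture("scene");cv2.imwrite("pics/s11.png",cv2.resize(i[150:310,340:500],None,fx=3.7,fy=3.7,interpolation=2))
```

```text
t 16.0 pos [0.5286 0.3169 0.1905] yaw 16.8 F [ 0.4 -0.2  1.3] w 0.0874 q7 0.07
shift now(units) [-0.013 -0.01   0.047] turn [ 0.    -0.    -0.002] | shift in final axes [-0.013 -0.01   0.047]
```

View pics/s11.png

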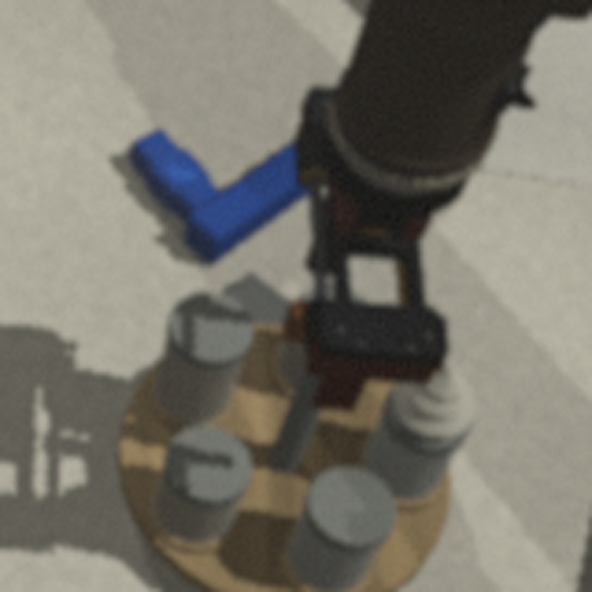

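>>> carry_out([
  {"claw": 1, "tx": -0.012, "ty": -0.01, "tz": 0.045, "rx": 0, "ry": 0, "rz": 0},
  {"claw": -1, "tx": 0, "ty": 0, "tz": 0, "rx": 0, "ry": 0, "rz": 0},
  {"claw": -1, "tx": 0, "ty": 0, "tz": 0, "rx": 0, "ry": 0, "rz": 0},
  {"claw": -1, "tx": 0, "ty": 0, "tz": 0, "rx": 0, "ry": 0, "rz": 0},
  {"claw": -1, "tx": 0, "ty": 0, "tz": 0, "rx": 0, "ry": 0, "rz": 0},
  {"claw": -1, "tx": 0, "ty": 0, "tz": 0, "rx": 0, "ry": 0, "rz": 0},
  {"claw": -1, "tx": 0, "ty": 0, "tz": 0, "rx": 0, "ry": 0, "rz": 0},
  {"claw": -1, "tx": 0, "ty": 0, "tz": 0, "rx": 0, "ry": 0, "rz": 0},
  {"claw": -1, "tx": 0, "ty": 0, "tz": 0, "rx": 0, "ry": 0, "rz": 0},
  {"claw": -1, "tx": 0, "ty": 0, "tz": 0, "rx": 0, "ry": 0, "rz": 0},
])

```text
t: 16.88
tool_pos: [0.5252, 0.318, 0.1803]
ee_rot: [-0.0, 0.989, 0.146, -0.0]
ft_force: [0.3, 0.7, 0.0]
gripper_width: 0.0312
```

>>> carry_out([
  {"claw": -1, "tx": 0, "ty": 0, "tz": 0, "rx": 0, "ry": 0, "rz": 0},
  {"claw": -1, "tx": 0, "ty": 0, "tz": 0, "rx": 0, "ry": 0, "rz": 0},
  {"claw": -1, "tx": 0, "ty": 0, "tz": 0, "rx": 0, "ry": 0, "rz": 0},
])

```text
t: 17.13
tool_pos: [0.526, 0.3183, 0.1803]
ee_rot: [-0.0, 0.989, 0.146, 0.001]
ft_force: [4.4, 1.4, -3.9]
gripper_width: 0.0186
```

>>> carry_out([
  {"claw": -1, "tx": 0, "ty": 0, "tz": 0, "rx": 0, "ry": 0, "rz": 0},
  {"claw": -1, "tx": 0, "ty": 0, "tz": 0, "rx": 0, "ry": 0, "rz": 0},
  {"claw": -1, "tx": 0, "ty": 0, "tz": 0, "rx": 0, "ry": 0, "rz": 0},
])

```text
t: 17.38
tool_pos: [0.526, 0.3183, 0.1803]
ee_rot: [-0.0, 0.989, 0.146, 0.001]
ft_force: [5.4, 1.3, -3.0]
gripper_width: 0.0187
```

Run:
```python
from h import *
go([.5255,.318,.181],17);print(robot.observe()["ft_torque"])
```

```text
t 17.38 pos [0.526  0.3183 0.1803] yaw 16.8 F [ 5.4  1.3 -3. ] w 0.0187 q7 0.08
shift now(units) [-0.003  0.001 -0.004] turn [ 0.    -0.001 -0.002] | shift in final axes [-0.003  0.001 -0.004]
[ 0.34766783 -1.12949095 -0.00528562]
```

The width is 18.7 mm, not 14, so the tips have caught the 20 mm column below the handle. I'll open a little, raise 8 mm and regrip.

>>> carry_out([
  {"claw": 0, "tx": 0, "ty": 0, "tz": 0, "rx": 0, "ry": 0, "rz": 0},
  {"claw": 0, "tx": 0, "ty": 0, "tz": 0, "rx": 0, "ry": 0, "rz": 0},
  {"claw": 0, "tx": 0, "ty": 0, "tz": 0, "rx": 0, "ry": 0, "rz": 0},
  {"claw": 0, "tx": 0, "ty": 0, "tz": -0.043, "rx": 0, "ry": 0, "rz": 0},
  {"claw": 0, "tx": 0, "ty": 0, "tz": 0, "rx": 0, "ry": 0, "rz": 0},
  {"claw": -1, "tx": 0, "ty": 0, "tz": 0, "rx": 0, "ry": 0, "rz": 0},
  {"claw": -1, "tx": 0, "ty": 0, "tz": 0, "rx": 0, "ry": 0, "rz": 0},
  {"claw": -1, "tx": 0, "ty": 0, "tz": 0, "rx": 0, "ry": 0, "rz": 0},
  {"claw": -1, "tx": 0, "ty": 0, "tz": 0, "rx": 0, "ry": 0, "rz": 0},
  {"claw": -1, "tx": 0, "ty": 0, "tz": 0, "rx": 0, "ry": 0, "rz": 0},
])

```text
t: 18.22
tool_pos: [0.5259, 0.3182, 0.1888]
ee_rot: [-0.0, 0.989, 0.146, 0.001]
ft_force: [17.5, 4.8, -11.9]
gripper_width: 0.014
```

>>> carry_out([
  {"claw": -1, "tx": 0, "ty": 0, "tz": 0, "rx": 0, "ry": 0, "rz": 0},
  {"claw": -1, "tx": 0, "ty": 0, "tz": 0, "rx": 0, "ry": 0, "rz": 0},
  {"claw": -1, "tx": 0, "ty": 0, "tz": 0, "rx": 0, "ry": 0, "rz": 0},
  {"claw": -1, "tx": 0, "ty": 0, "tz": 0, "rx": 0, "ry": 0, "rz": 0},
])

```text
t: 18.55
tool_pos: [0.526, 0.3183, 0.1888]
ee_rot: [0.0, 0.989, 0.146, 0.001]
ft_force: [5.2, 1.6, -3.7]
gripper_width: 0.014
```

Run:
```python
from h import *
go([.5255,.318,.189],17);print(robot.observe()["ft_torque"])
```

```text
t 18.55 pos [0.526  0.3183 0.1888] yaw 16.8 F [ 5.2  1.6 -3.7] w 0.014 q7 0.07
shift now(units) [-0.003  0.001 -0.001] turn [ 0.    -0.001 -0.002] | shift in final axes [-0.003  0.001 -0.001]
[ 0.28593688 -0.83424423 -0.00210792]
```

>>> carry_out([
  {"claw": -1, "tx": 0, "ty": 0, "tz": 0, "rx": 0, "ry": 0, "rz": -0.03},
  {"claw": -1, "tx": 0, "ty": 0, "tz": 0, "rx": 0, "ry": 0, "rz": -0.05},
  {"claw": -1, "tx": 0, "ty": 0, "tz": 0, "rx": 0, "ry": 0, "rz": -0.05},
  {"claw": -1, "tx": 0, "ty": 0, "tz": 0, "rx": 0, "ry": 0, "rz": -0.05},
  {"claw": -1, "tx": 0, "ty": 0, "tz": 0, "rx": 0, "ry": 0, "rz": -0.05},
  {"claw": -1, "tx": 0, "ty": 0, "tz": 0, "rx": 0, "ry": 0, "rz": -0.05},
  {"claw": -1, "tx": 0, "ty": 0, "tz": 0, "rx": 0, "ry": 0, "rz": -0.03},
])

```text
t: 19.13
tool_pos: [0.5267, 0.3187, 0.1888]
ee_rot: [0.0, 0.924, 0.382, 0.002]
ft_force: [8.4, 4.2, -7.5]
gripper_width: 0.0139
```

Run:
```python
from h import *
go([.5255,.318,.189],112.3);print(robot.observe()["ft_torque"])
i=viewer.capture("scene");cv2.imwrite("pics/s12.png",cv2.resize(i[150:310,340:500],None,fx=3.7,fy=3.7,interpolation=2))
```

```text
t 19.13 pos [0.5267 0.3187 0.1888] yaw 45.0 F [ 8.4  4.2 -7.5] w 0.0139 q7 0.49
shift now(units) [-0.007 -0.002 -0.001] turn [ 0.002 -0.001 -0.748] | shift in final axes [-0.001 -0.007 -0.001]
[ 0.69185647 -1.47642124 -0.04810872]
```

View pics/s12.png

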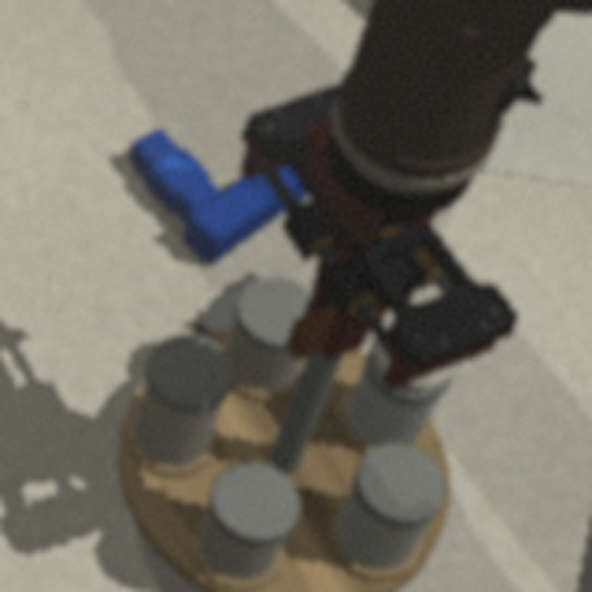

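The jars turned with the handle. Continuing.

>>> carry_out([
  {"claw": -1, "tx": 0.006, "ty": 0.002, "tz": 0, "rx": 0, "ry": 0, "rz": -0.03},
  {"claw": -1, "tx": 0, "ty": 0, "tz": 0, "rx": 0, "ry": 0, "rz": -0.05},
  {"claw": -1, "tx": 0, "ty": 0, "tz": 0, "rx": 0, "ry": 0, "rz": -0.05},
  {"claw": -1, "tx": 0, "ty": 0, "tz": 0, "rx": 0, "ry": 0, "rz": -0.05},
  {"claw": -1, "tx": 0, "ty": 0, "tz": 0, "rx": 0, "ry": 0, "rz": -0.05},
  {"claw": -1, "tx": 0, "ty": 0, "tz": 0, "rx": 0, "ry": 0, "rz": -0.05},
  {"claw": -1, "tx": 0, "ty": 0, "tz": 0, "rx": 0, "ry": 0, "rz": -0.05},
  {"claw": -1, "tx": 0, "ty": 0, "tz": 0, "rx": 0, "ry": 0, "rz": -0.05},
])

```text
t: 19.85
tool_pos: [0.5271, 0.3196, 0.1888]
ee_rot: [0.0, 0.771, 0.637, 0.001]
ft_force: [4.9, 4.4, -4.5]
gripper_width: 0.0139
```

>>> carry_out([
  {"claw": -1, "tx": 0, "ty": 0, "tz": 0, "rx": 0, "ry": 0, "rz": -0.05},
  {"claw": -1, "tx": 0, "ty": 0, "tz": 0, "rx": 0, "ry": 0, "rz": -0.05},
  {"claw": -1, "tx": 0, "ty": 0, "tz": 0, "rx": 0, "ry": 0, "rz": -0.05},
  {"claw": -1, "tx": 0, "ty": 0, "tz": 0, "rx": 0, "ry": 0, "rz": -0.05},
  {"claw": -1, "tx": 0, "ty": 0, "tz": 0, "rx": 0, "ry": 0, "rz": -0.05},
  {"claw": -1, "tx": 0, "ty": 0, "tz": 0, "rx": 0, "ry": 0, "rz": -0.04},
  {"claw": -1, "tx": 0, "ty": 0, "tz": 0, "rx": 0, "ry": 0, "rz": -0.02},
  {"claw": -1, "tx": 0, "ty": 0, "tz": 0, "rx": 0, "ry": 0, "rz": 0},
  {"claw": -1, "tx": 0, "ty": 0, "tz": 0, "rx": 0, "ry": 0, "rz": 0},
])

```text
t: 20.6
tool_pos: [0.5271, 0.3204, 0.1888]
ee_rot: [0.0, 0.595, 0.803, 0.002]
ft_force: [5.5, 6.9, -5.6]
gripper_width: 0.0136
```

Run:
```python
from h import *
go([.5255,.318,.189],112.3);print(robot.observe()["ft_torque"])
i=viewer.capture("scene");cv2.imwrite("pics/s13f.png",i);cv2.imwrite("pics/s13.png",cv2.resize(i[150:310,340:500],None,fx=3.7,fy=3.7,interpolation=2))
t=viewer.capture("top");cv2.imwrite("pics/t13.png",cv2.resize(t[160:290,100:260],None,fx=4,fy=4,interpolation=2))
for c in("scene","top"):
    for q in("shell_jar","handle"): print(c,q,[(np.round(r["point"],1).tolist(),round(r["score"],2)) for r in spotter.spot_point(c,q)][:2])
```

```text
t 20.6 pos [0.5271 0.3204 0.1888] yaw 106.9 F [ 5.5  6.9 -5.6] w 0.0136 q7 1.44
shift now(units) [-0.009 -0.011 -0.001] turn [ 0.002 -0.001 -0.06 ] | shift in final axes [-0.008 -0.012 -0.001]
[ 1.15648904 -1.07195509  0.06943806]
scene shell_jar []
scene handle [([429.7, 235.8], 0.84), ([201.0, 297.7], 0.25)]
top shell_jar [([161.2, 236.7], 0.56)]
top handle [([150.2, 211.0], 0.59)]
```

View pics/s13.png

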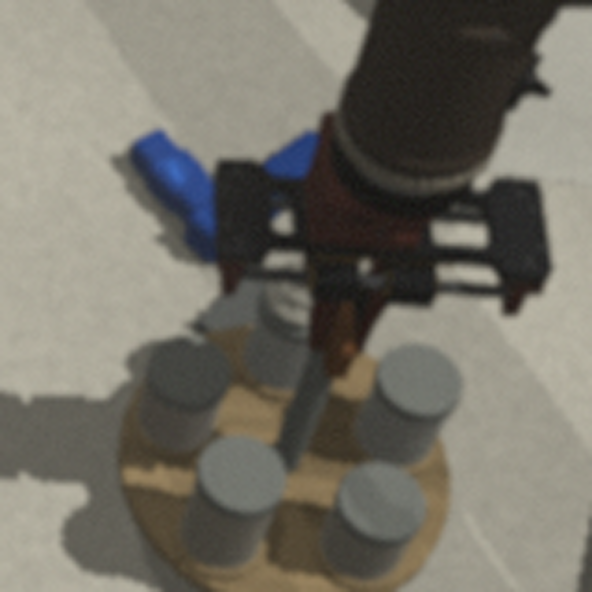

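View pics/t13.png

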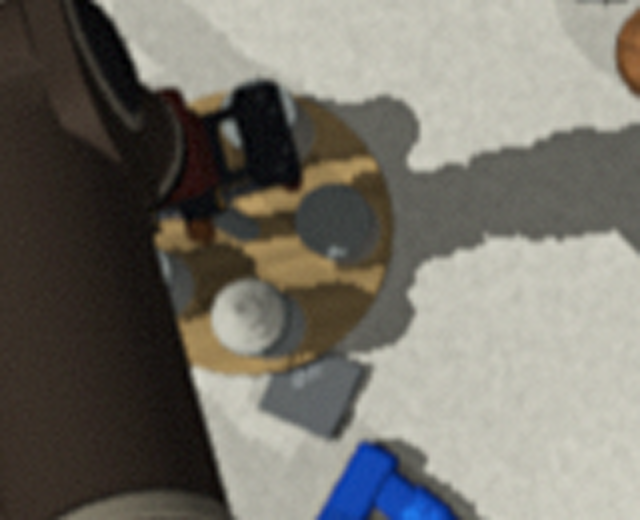

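Run:
```python
from h import *
for C in(np.array([.5265,.3205]),np.array([.5255,.318])):
  print(C)
  for n,p,z in[("tip",(183.25,269.5),.012),("l",(165.5,261.25),.012),("r",(191.25,251.25),.012),("shell",(162.5,239.25),.118),("shell",(162.5,239.25),.13)]:
    q=atz("top",p,z)[:2]-C;print(n,np.hypot(*q).round(4),(np.degrees(np.arctan2(q[1],q[0]))%360).round(1))
```

```text
[0.5265 0.3205]
tip 0.1672 203.3
l 0.1296 185.7
r 0.1334 221.7
shell 0.0767 199.2
shell 0.0786 200.7
[0.5255 0.318 ]
tip 0.1653 202.7
l 0.1284 184.7
r 0.1309 221.2
shell 0.075 197.6
shell 0.0768 199.2
```

>>> carry_out([
  {"claw": -1, "tx": 0.005, "ty": 0.004, "tz": 0, "rx": 0, "ry": 0, "rz": -0.03},
  {"claw": -1, "tx": 0, "ty": 0, "tz": 0, "rx": 0, "ry": 0, "rz": -0.035},
  {"claw": -1, "tx": 0, "ty": 0, "tz": 0, "rx": 0, "ry": 0, "rz": 0},
  {"claw": -1, "tx": 0, "ty": 0, "tz": 0, "rx": 0, "ry": 0, "rz": 0},
  {"claw": -1, "tx": 0, "ty": 0, "tz": 0, "rx": 0, "ry": 0, "rz": 0},
  {"claw": -1, "tx": 0, "ty": 0, "tz": 0, "rx": 0, "ry": 0, "rz": 0},
])

```text
t: 21.4
tool_pos: [0.5271, 0.3206, 0.1888]
ee_rot: [0.0, 0.555, 0.832, 0.001]
ft_force: [4.1, 3.4, -3.6]
gripper_width: 0.0139
```

Run:
```python
from h import *
go([.5265,.3205,.189],112.8);print(robot.observe()["ft_torque"])
i=viewer.capture("scene");cv2.imwrite("pics/s14.png",i)
t=viewer.capture("top");cv2.imwrite("pics/t14f.png",t);cv2.imwrite("pics/t14.png",cv2.resize(t[160:290,100:260],None,fx=4,fy=4,interpolation=2))
```

```text
t 21.4 pos [0.5271 0.3206 0.1888] yaw 112.6 F [ 4.1  3.4 -3.6] w 0.0139 q7 1.53
shift now(units) [ 0.001 -0.003 -0.001] turn [ 0.001 -0.    -0.002] | shift in final axes [ 0.001 -0.003 -0.001]
[ 0.89522893 -0.6671548   0.03292222]
```

View pics/t14.png

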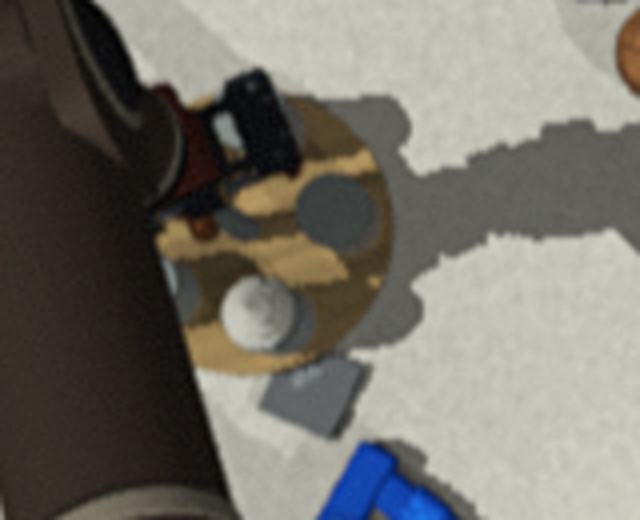

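View pics/s14.png

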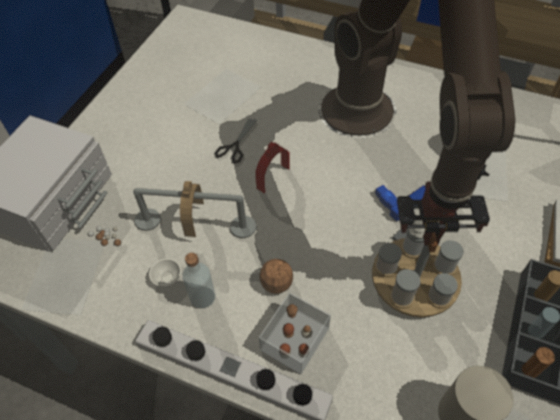

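Run:
```python
from h import *
C=np.array([.5265,.3205])
for z in(.118,.13):
    q=atz("top",(165,238.75),z)[:2]-C;print(np.hypot(*q).round(4),(np.degrees(np.arctan2(q[1],q[0]))%360).round(1))
s=robot.observe();print(s["gripper_width"],np.abs(s["qd"]).max())
```

```text
0.078 204.3
0.08 205.6
0.01370262718830097 0.002135924925046783
```

Tool yaw puts the shell jar at 202.6°, and the picture gives 204.3°, against about 203° for the pointer. The tolerance is ±9°. The grip holds and the headband still hangs, so I'm handing in.

```bash
python3 -c "
from plant import robot
print(robot.finish_job())"
```

```text
the job is handed in; nothing more can be done
None
```

I hung the wooden headband astride the drying bar and turned the carousel until the shell jar stood at the pointer. I handed the job in at about 21.5 s, still gripping the handle; the hand-in gave no verdict.

**Headband:** It was let go at the middle of the bar. The last scene picture shows it hanging there with one leg on each side. The red look-alike was left alone.

**Carousel:**
- **Angle:** The pointer measures about 203° (estimates ran from 201.5° to 203.9°). The shell jar comes out at 202.6° from the tool's yaw. From the top picture it is 204.3° to 205.6°, depending on the shell height assumed. These differ by up to 3°, against a tolerance of about 9°.
- **Grip:** The jaws stand at 13.7 mm on the 14 mm handle, with the grasp point about 8 mm above the handle's centre. The arm was still, and the outside force on the tool was about 6 N.

**What went wrong on the way:** My first grip on the handle caught the 20 mm column below it, with the jaws stopping at 18.7 mm. I opened, raised 9 mm and gripped again before turning.

**Bystanders:** Nothing looks moved in the last scene picture. I didn't measure their positions, and the arm partly hides the glue gun.

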